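Set up the inclined vegetable slicer for julienne

ROBOT

A 6-joint arm with a two-finger parallel gripper is mounted at the origin on the work surface. World frame = base frame: x ahead of the robot, y to its left, z up, the work surface at z = 0. Lengths are in m, angles in degrees, forces in N, time in s.
With the tool pointing down it reaches from about 0.4 to 0.825 m from the base axis. Payload 7 kg.
Tool frame: the origin (TCP) lies at the very end of the fingers, on their centre line; the grasp point (between the pads) lies 19 mm behind it; x points along the fingers, y is the direction in which the jaws open and shut, and the axes are right-handed (so a half turn about x gives the same grasp; the last joint's range is limited). The gripper opens to 88 mm and grips with 3 to 60 N. Pads are 19 mm wide; open, the fingers measure 130 mm over their backs; the gripper's body (78 mm by 193 mm) begins 47 mm behind the grasp point.
Start: joints at [91.794, 20.546, 0.682, 0, -70.136, -16.507], TCP at [0.171, 0.653, 0.227] pointing down, gripper open.
Joint ranges: [-176.03, 176.03], [-82.01, 121.73], [-58.28, 71.71], [-173.87, 95.51], [-174.79, -0.11], [-173.66, 173.66]. Speed limits (degrees/s): [136.94, 136.94, 172.46, 180, 180, 180].

INTERFACE

Orientations are given as [roll, pitch, yaw] about the fixed x, y, z axes, in that order (R = Rz(yaw) Ry(pitch) Rx(roll)).
In Python, from plant import * gives the robot as it stands. The module is installed in compiled form; this text tells all that it offers.
- The arm moves only by the shell command python3 -m creep 'ROWS' [FORCE]. ROWS is a JSON object of lists of equal length, an entry for each row: "jaw": the closure, from -1 (fully open) to 1 (shut); "translation": the shift along the tool's x, y, z in m, a list of three; "roll": the turn about the tool's x in rad. A call has exactly 10 rows; each row shifts and turns the commanded pose from where the row before left it, along the tool's axes as they then stand; what a row does not reach is not made up. A row lasts 1/10 s, in which the tool goes at most 50 mm and 8.59 degrees, less where a joint would pass 70% of its speed; a pose out of reach is approached as far as the arm can. A call with a gripper value outside its range is refused whole. The fingers move at their own pace and stop on an object; FORCE is the grip in N (left out, the last holds). Time passes only in rows, so rows that do not move let the fingers close, or fill a call up. It gives the time, the measured TCP pose, the force and the opening at its end, in the units of the state.
- get_state(): the state, without advancing time (a new reading comes with each control period).
- capture(name): name is "scene" or "top" or "wrist"; returns a dict with "image" (384x512x3 uint8, red, green, blue), "fovy" (degrees; the focal length in pixels is half the picture's height over the tangent of half this angle, whatever the lens; pixels are square), "cx", "cy" (the principal point, pixels), "pose" (4x4, takes a point from camera to world coordinates); the wrist camera has in their place "tool_from_camera" (4x4, takes a point from camera to tool coordinates, whose origin is the TCP and whose axes are the tool frame's). Camera axes: x right, y up, looking along -z (the intrinsics and any distortion apply to the point x, -y, -z); pixel columns grow to the right and rows downward; lengths in m; the calibration is good to about 2 mm. A picture is of the moment at which its call begins: read the wrist's pose just before it. There is no depth.
- close_job(): hands the job in, once; it reports no verdict.
The state is a dict: "time_s": time; "joints": joint angles; "qd": joint speeds; "joint_torque": joint torques, N m; "tcp_pos": TCP position; "eef_rot": TCP orientation; "contact_force": force on the tool from outside, world axes, zero at the start; "moment": the same for the moment, N m; "gripper_width": finger opening in m.
Only numpy, scipy, OpenCV 4.12 (cv2) and the standard library are available. Lean on these libraries where they do the work, as an engineer would, in place of code of your own. Each camera call takes 0.05 s, during which the arm holds its last target.

TASK

Set up the sloping vegetable slicer for julienne: push the toothed insert fully home into the slot in the slicer's left side, and run the food carriage onto the rails from their open upper end and slide it all the way down until it rests against the bottom stop. Leave the plain insert, the canister, the sign stand and the sauce cup where they are.

Things in the scene. Friction and masses are not known exactly. Their poses are not given: they have to be found in the camera images.
- slicer_bed: The fixed slicer's bed: a steel slide sloping at 25 degrees, low end towards the robot. Origin: middle of the bed, level with the tops of its two side rails (the bed carries a rail along each side, x = -110 to 110 mm). Its axes: x up the slope, y level, to the slicer's left, z square out of the bed. All 'bed' coordinates below are in this frame.
- rail_open_end (a point): Middle of the rails' open upper end (bed 110, 0, 0 mm), axes as the bed. Each rail is an outward flange 5 mm thick (bed z -5 to 0), bed y 44 to 58 mm each side, tip rounded. Only here can the carriage be threaded on. A carrying handle beyond it, to bed x 146 mm, lies within y +-38 mm and 12 mm or more below the rail tops.
- bottom_stop (a point): Middle of the upper face of the black cross block that closes the rails at the low end (bed -110, 0, 0 mm), axes as the bed; the block is 130 mm wide and stands 12 mm above the rails. With the carriage home against it the carriage's axes lie along the bed's (either way round) and its centre is at bed (-77, 0, 20) mm.
- slot_mouth (a point): Middle of the insert slot's mouth in the left wall, under the rail (bed 0, 44, -22 mm), axes as the bed. The slot runs across, parallel to the bed: 48 mm wide (x), 8 mm high (z -26 to -18), open above its middle 28 mm for teeth; flared mouth, far wall at bed y -41 mm. Insert home: its axes along the bed's, tab centre at bed (0, 90, -3) mm, 27 mm between tab and rail edge.
- carriage_center (a point): Food carriage, loose, 0.2-0.35 kg, upright on the table: 66 (x) by 130 (y) by 66 mm high; point at its centre, z up. Plate 13-19 mm above its underside rides on the rails; C-shaped runner along each y side: walls 120 mm apart inside, lips 5 mm thick, 102 mm apart, 8 mm gap for the rail. Grip: upright black bar 18 mm thick (x), 84 mm long (y), the uppermost 35 mm. Symmetrical.
- comb_tab (a point): Toothed insert, loose, 0.11 kg, lying flat: steel plate 5 mm thick, 44 mm wide (x), seven upright teeth (12 mm high) in a row on it, upright black finger tab at its +y end. Point: centre of the tab, 24 mm above the plate's underside, z up. Tab 40 (x) by 10 (y) by 48 mm high. The plate runs to 131 mm from the point towards -y, leading end rounded, and is 28 mm wide next to the tab.
- plain_insert_tab (a point): Plain insert (bystander): same plate and tab as the toothed insert but with a flat blade and no teeth. Point: centre of the tab, axes as for the toothed insert.
- canister_center (a point): Bystander: closed upright steel canister, 80 mm across, 161 mm high with its knob; point on its axis 80 mm above the table.
- sign_center (a point): Bystander: small sign stand, clear upright sheet 80 mm wide (y), 5 mm thick (x), 112 mm high, on a base 60 mm deep (x); point at its middle, 56 mm above the table.
- cup_center (a point): Bystander: empty open steel sauce cup, 68 mm across, 45 mm high; point on its axis, half-way up.
Not all that is in view belongs to the job. What is shaped like the part that bears comb_tab but blue is not meant.

How it is judged:
By the outcome, as a careful person would: the job done as asked, in the order asked, and still so for the second after the job is handed in, with the robot touching nothing.
It also fails if it takes over 69 s, if anything falls off the work surface, if the arm or the gripper's body presses on something with over 40 N, if the wrist force passes 120 N, or if a joint passes its speed limit or range.

## Working session

There is one attempt and no reset: what is moved stays moved. The work goes in short steps, Python scripts to look and compute and a shell command to move; the robot and the scene stay as the last step left them, time stands still between calls to the robot, and variables do not carry over. Pictures are saved under pics/ and viewed, and the job is handed in when it is done.

```bash
mkdir -p pics; ls; python3 - <<'E'
from plant import *
import cv2
print(get_state())
for n in ("scene","top","wrist"):
    c=capture(n); cv2.imwrite(f"pics/{n}0.png",cv2.cvtColor(c["image"],cv2.COLOR_RGB2BGR))
    print(n,{k:(v.tolist() if hasattr(v,'tolist') else v) for k,v in c.items() if k!="image"})
E
```

```text
pics
{'time_s': 0.0, 'joints': array([ 9.17928639e+01,  2.05923579e+01,  6.33382071e-01, -1.97572854e-02,
       -7.01348819e+01, -1.65069998e+01]), 'qd': array([ 0.01509778, -0.00834433,  0.00945917,  0.03539737, -0.09280473,
        0.03577426]), 'joint_torque': array([-5.14579770e-04, -5.82719886e+01,  2.93049413e+01,  6.99698031e+00,
        6.92967908e-03, -1.53584938e-04]), 'tcp_pos': array([0.17135054, 0.65238618, 0.22561043]), 'eef_rot': array([ 95.31517637,  89.90432171, -99.40568841]), 'contact_force': array([ 0.14530485, -0.17565346,  0.56476226]), 'moment': array([ 0.03466302, -0.03048816,  0.00531768]), 'gripper_width': 0.08793717338556857}
scene {'fovy': 57.047986895686975, 'cx': 258.8279475417156, 'cy': 190.44724404202236, 'pose': [[-0.7797239890205211, -0.3455574292563312, 0.5221307920738655, 1.0186810072932826], [0.6260886203205848, -0.43909400522876724, 0.6443675147594158, 0.6023604303181985], [0.006598518848427508, 0.8293289562398717, 0.5587217034365964, 0.591200482383009], [0.0, 0.0, 0.0, 1.0]]}
top {'fovy': 45.878411205289304, 'cx': 252.46030810968685, 'cy': 188.9539195643429, 'pose': [[-0.017295070528100424, 0.988040568616195, -0.15322113204128948, 0.34241856019222877], [-0.999848785543205, -0.017368616232117676, 0.0008586139757259569, 0.035878519639849074], [-0.0018128936002777042, 0.15321281258030495, 0.9881915540410302, 1.4665621335311392], [0.0, 0.0, 0.0, 1.0]]}
wrist {'fovy': 66.98085712043249, 'cx': 252.766994635929, 'cy': 190.9107117316095, 'tool_from_camera': [[1.4242219399141001e-05, 0.3025959196669527, -0.9531189375928217, -0.15735231581255166], [0.999999995658045, -9.208494916988301e-05, -1.4292351150413412e-05, 0.0006279449363427725], [-9.209271606166946e-05, -0.9531189332508678, -0.3025959196645891, -0.08248138889581211], [0.0, 0.0, 0.0, 1.0]]}
```

View pics/scene0.png

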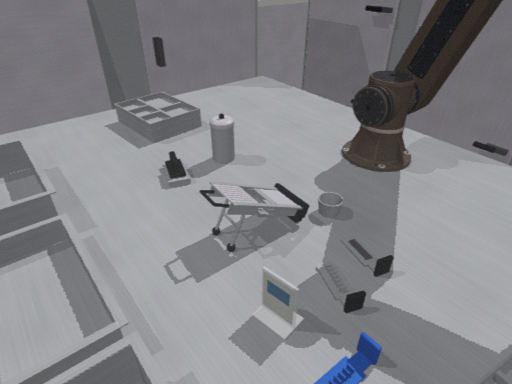

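View pics/top0.png

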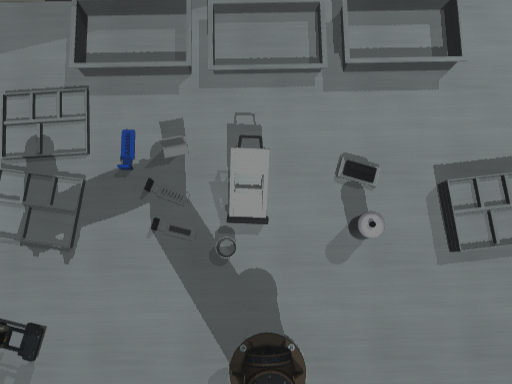

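View pics/wrist0.png

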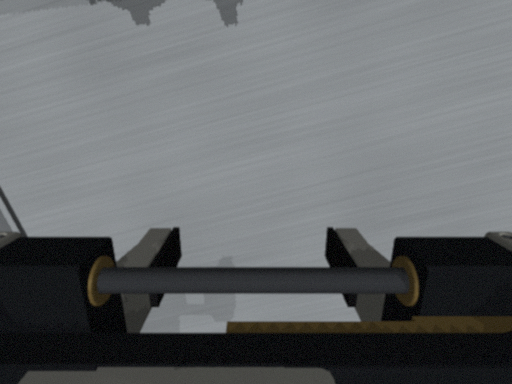

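Top view: the slicer is at about (248,185) with its black stop at (247,220). The carriage is at (358,170), the canister at (370,225), the cup at (226,245) and the sign at (175,145).

Candidates for the toothed insert:
- Grey with teeth, (165,190)
- Grey with a flat blade, (172,230), which is the plain insert
- Blue, (127,150), which is excluded

I'll check the choice in a close crop.

```bash
python3 - <<'E'
import cv2,numpy as np
t=cv2.imread("pics/top0.png"); s=cv2.imread("pics/scene0.png")
a=cv2.resize(t[160:260,100:240],None,fx=5.5,fy=5.5,interpolation=cv2.INTER_CUBIC)
cv2.imwrite("pics/c1.png",np.clip(a*1.6,0,255).astype(np.uint8))
a=cv2.resize(t[120:245,215:395],None,fx=4.4,fy=4.4,interpolation=cv2.INTER_CUBIC)
cv2.imwrite("pics/c2.png",np.clip(a*1.5,0,255).astype(np.uint8))
a=cv2.resize(s[130:320,150:410],None,fx=3,fy=3,interpolation=cv2.INTER_CUBIC)
cv2.imwrite("pics/c3.png",np.clip(a*1.4,0,255).astype(np.uint8))
E
```

```text
(no output)
```

View pics/c1.png

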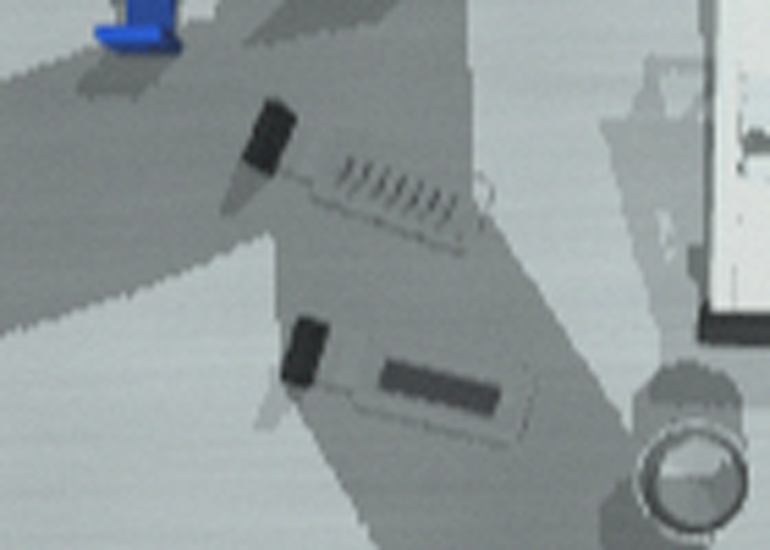

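View pics/c2.png

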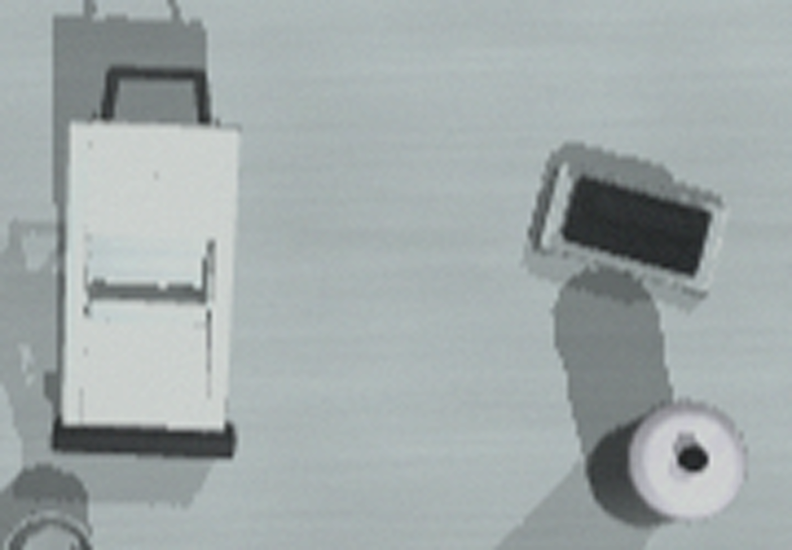

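View pics/c3.png

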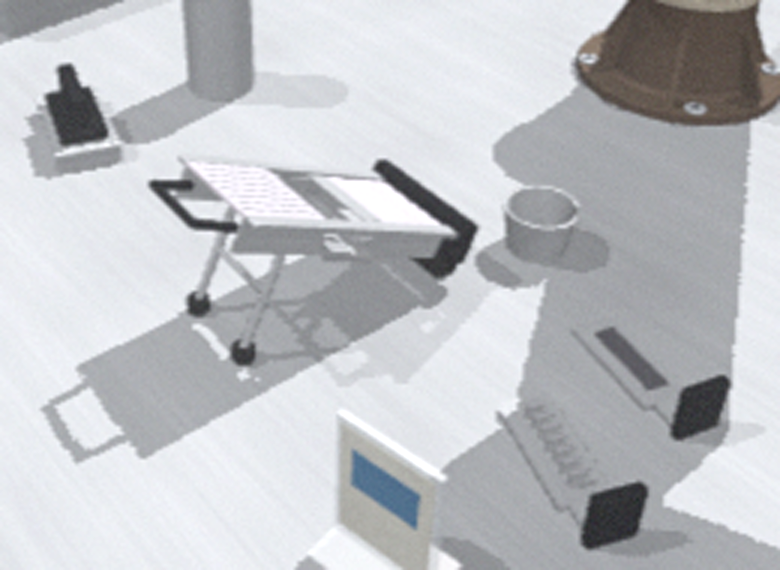

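The crop confirms it: the grey insert with teeth (crop (400,185), tab (270,137), which is top-view pixel (149,185)) is the one wanted. The plain one is below it with its tab at (155,224). Now I'll measure by ray casting.

```bash
cat > h.py <<'E'
from plant import *
import cv2,numpy as np
from scipy.spatial.transform import Rotation as R
def K(c):
    f=192/np.tan(np.radians(c["fovy"]/2)); return f,c["cx"],c["cy"]
def toolT():
    s=get_state(); T=np.eye(4); T[:3,:3]=R.from_euler('xyz',s["eef_rot"],degrees=True).as_matrix(); T[:3,3]=s["tcp_pos"]; return T
def cap(n,fn=None):
    T=toolT() if n=="wrist" else None
    c=capture(n)
    if n=="wrist": c["pose"]=T@c["tool_from_camera"]
    if fn: cv2.imwrite("pics/"+fn,cv2.cvtColor(c["image"],cv2.COLOR_RGB2BGR)); np.savez("pics/"+fn+".npz",**c)
    return c
def load(fn): 
    z=np.load("pics/"+fn+".npz"); return {k:z[k] for k in z.files}
def ray(c,u,v):
    f,cx,cy=K(c); d=np.array([(u-cx)/f,-(v-cy)/f,-1.]); P=np.array(c["pose"]); return P[:3,3],P[:3,:3]@d
def onz(c,u,v,z):
    o,d=ray(c,u,v); return o+d*(z-o[2])/d[2]
def proj(c,p):
    f,cx,cy=K(c); P=np.array(c["pose"]); q=P[:3,:3].T@(np.asarray(p)-P[:3,3]); return np.array([cx+f*q[0]/-q[2],cy-f*q[1]/-q[2]])
def tri(obs):
    A=np.zeros((3,3));b=np.zeros(3);L=[]
    for c,u,v in obs:
        o,d=ray(c,u,v); d=d/np.linalg.norm(d); M=np.eye(3)-np.outer(d,d); A+=M;b+=M@o; L.append((o,M))
    p=np.linalg.solve(A,b); return p,[float(np.linalg.norm(M@(p-o))*1e3) for o,M in L]
E
python3 - <<'E'
from h import *
t=cap("top","t1.png"); s=cap("scene","s1.png")
C=lambda u,v:(100+u/5.5,160+v/5.5)
D=lambda u,v:(215+u/4.4,120+v/4.4)
print("comb tab far/near top corners", onz(t,*C(270,100),.048),onz(t,*C(246,160),.048), onz(t,*C(297,112),.048),onz(t,*C(270,175),.048))
# base point of robot check
print(onz(t,267,370,0.1))
S=lambda u,v:(150+u/3,130+v/3)
# bed corners: top-left(open,left) , open right, stop ends
for nm,a,b in [("open L",D(70,122),S(238,225)),("open R",D(240,127),S(182,158)),("stop L front?",D(55,425),S(474,230)),("stop R",D(235,428),S(381,161))]:
    p,e=tri([(t,*a),(s,*b)]); print(nm,p.round(4),np.round(e,1))
print("carr bar"); 
for q in [(570,180),(715,207),(690,275),(560,238)]: print(onz(t,*D(*q),.06).round(3))
print("canister",onz(t,*D(692,458),.161),"sign?")
E
```

```text
comb tab far/near top corners [0.60277223 0.36243328 0.048     ] [0.56792479 0.37563193 0.048     ] [0.59545857 0.34671942 0.048     ] [0.55895019 0.36166129 0.048     ]
[0.02774792 0.00205674 0.1       ]
open L [0.6791 0.0932 0.1414] [6.3 6.3]
open R [ 0.6669 -0.0171  0.1394] [2.6 2.6]
stop L front? [0.4718 0.1178 0.058 ] [5.2 5.2]
stop R [ 0.4663 -0.009   0.061 ] [6. 6.]
carr bar
[ 0.645 -0.258  0.06 ]
[ 0.624 -0.362  0.06 ]
[ 0.574 -0.341  0.06 ]
[ 0.603 -0.249  0.06 ]
canister [ 0.43653529 -0.30804958  0.161     ] sign?
```

```bash
cat >> h.py <<'E'
def goal(p,jawdir):
    """tool-frame translation to p from now, roll (rad) so tool y lies along +-jawdir"""
    T=toolT(); A=T[:3,:3]
    d=A.T@(np.array(p)-T[:3,3])
    j=A.T@np.array([*jawdir,0.]); r=np.arctan2(j[2],j[1]); r=(r+np.pi/2)%np.pi-np.pi/2
    # after roll
    A2=A@R.from_euler('x',r).as_matrix(); d2=A2.T@(np.array(p)-T[:3,3])
    print("d now-axes",d.round(4),"roll",round(r,4),"d after-roll axes",d2.round(4)); print("axes cols",A.round(3).tolist(), "tcp",T[:3,3].round(4))
E
python3 - <<'E'
from h import *
y=np.radians(-20.6)
goal([.581,.362,.2],[-np.sin(y),np.cos(y)])
E
```

```text
d now-axes [ 0.0263  0.177  -0.47  ] roll 0.1027 d after-roll axes [ 0.0263  0.1279 -0.4857]
axes cols [[-0.0, -0.254, -0.967], [-0.001, -0.967, 0.254], [-1.0, 0.001, -0.0]] tcp [0.1714 0.6526 0.2261]
```

```bash
python3 -m creep '{"jaw":[-1,-1,-1,-1,-1,-1,-1,-1,-1,-1],"translation":[[0,0,0],[0,0.012,-0.045],[0,0.012,-0.045],[0,0.012,-0.045],[0,0.012,-0.045],[0,0.012,-0.045],[0,0.012,-0.045],[0,0.012,-0.045],[0,0.012,-0.045],[0,0.012,-0.045]],"roll":[0.1027,0,0,0,0,0,0,0,0,0]}'
python3 - <<'E'
from h import *
y=np.radians(-20.6)
goal([.581,.362,.2],[-np.sin(y),np.cos(y)])
cap("wrist","w1.png")
E
```

```text
time_s: 1.25
tcp_pos: [0.5139, 0.4079, 0.2266]
eef_rot: [-88.4, 90.0, 71.0]
contact_force: [0.6, 0.7, -0.0]
gripper_width: 0.0877
d now-axes [ 0.0266  0.0194 -0.079 ] roll 0.0003 d after-roll axes [ 0.0266  0.0194 -0.079 ]
axes cols [[0.0, -0.352, -0.936], [0.0, -0.936, 0.352], [-1.0, -0.0, 0.0]] tcp [0.5139 0.4079 0.2266]
```

View pics/w1.png

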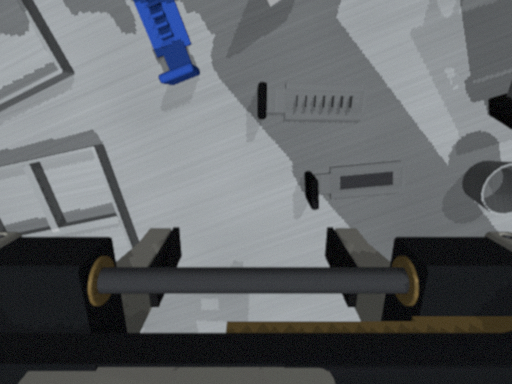

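Wrist view: the comb's tab is at (262,100) with its plate pointing right, the plain insert's tab at (312,190), the blue one at (180,60) and the cup at (500,185). The comb is aligned with the image rows. Now its tab face and plate edges.

```bash
python3 - <<'E'
from h import *
c=load("w1.png"); im=cv2.imread("pics/w1.png")
g=cv2.resize(im[70:135,245:380],None,fx=5.9,fy=5.9,interpolation=cv2.INTER_CUBIC)
cv2.imwrite("pics/c4.png",np.clip(g*1.6,0,255).astype(np.uint8))
m=(im.max(2)<45).astype(np.uint8); m[:,:250]=0;m[:,275:]=0;m[130:]=0
ys,xs=np.nonzero(m); print(xs.min(),xs.max(),ys.min(),ys.max(),xs.mean(),ys.mean())
E
```

```text
258 266 83 118 261.5884476534296 100.4259927797834
```

View pics/c4.png

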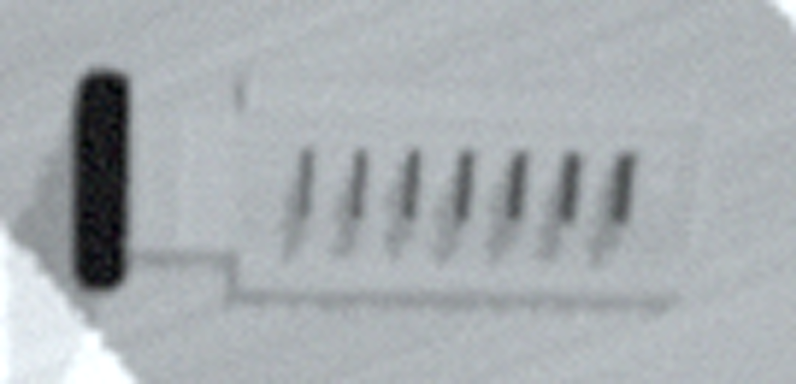

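```bash
python3 - <<'E'
from h import *
c=load("w1.png")
print(c["pose"][:3,3])
for q in [(262,100.5),(262,82.5),(262,118.5),(258,100),(266.5,100)]: print(q,onz(c,*q,.048).round(4))
U=lambda u,v:(245+u/5.9-.4,70+v/5.9-.4)
# plate near edge, from (232,298) to (670,305) ; far step (240,95); leading end ~695
for q in [(232,298),(670,305)]: print(onz(c,*U(*q),.003).round(4))
a,b=[onz(c,*U(*q),.003) for q in [(232,298),(670,305)]]
print("yaw of +y axis dir", np.degrees(np.arctan2(*(a-b)[:2][::-1]))-90)
a,b=onz(c,*U(102,70),.048),onz(c,*U(101,290),.048)
print("tab yaw",np.degrees(np.arctan2(*(a-b)[:2][::-1])), np.linalg.norm(a-b))
# teeth tops row
a,b=[onz(c,*U(*q),.017) for q in [(308,150),(628,155)]]
print("teeth yaw", np.degrees(np.arctan2(*(a-b)[:2][::-1]))-90)
t=load("t1.png"); print(proj(t,[.5815,.362,.048]))
E
```

```text
[0.59091361 0.3783489  0.38399253]
(262, 100.5) [0.5856 0.3695 0.048 ]
(262, 82.5) [0.6032 0.3631 0.048 ]
(262, 118.5) [0.5675 0.3761 0.048 ]
(258, 100) [0.5877 0.3734 0.048 ]
(266.5, 100) [0.5844 0.3646 0.048 ]
[0.5526 0.3502 0.003 ]
[0.5178 0.2617 0.003 ]
yaw of +y axis dir -21.470973742676406
tab yaw -20.31311613071174 0.03933844047024544
teeth yaw -21.42963932963329
[149.1093762  184.78500265]
```

```bash
python3 - <<'E'
from h import *
y=np.radians(-21)
goal([.5855,.3695,.08],[-np.sin(y),np.cos(y)])
E
```

```text
d now-axes [ 0.1464  0.0082 -0.0749] roll 0.004 d after-roll axes [ 0.1464  0.0079 -0.0749]
axes cols [[0.001, -0.355, -0.935], [-0.002, -0.935, 0.355], [-1.0, 0.001, -0.001]] tcp [0.5183 0.404  0.2263]
```

```bash
python3 - <<'E'
from h import *
for i in range(3):
    s=get_state(); print(s["time_s"],s["tcp_pos"],s["qd"].round(2),s["eef_rot"])
c=cap("wrist","w2.png")
s=get_state(); print(s["time_s"],s["tcp_pos"],s["qd"].round(2))
im=cv2.imread("pics/w2.png"); m=(im.max(2)<45).astype(np.uint8); m[:,:240]=0;m[:,285:]=0;m[140:]=0
ys,xs=np.nonzero(m); print(xs.min(),xs.max(),ys.min(),ys.max())
print(onz(c,(xs.min()+xs.max())/2,(ys.min()+ys.max())/2,.048))
E
```

```text
1.3 [0.5182864  0.40398531 0.22632883] [ 4.01 -0.82 -2.15 -0.81  0.48 -7.53] [133.88946298  89.88954559 -66.87869166]
1.3 [0.5182864  0.40398531 0.22632883] [ 4.01 -0.82 -2.15 -0.81  0.48 -7.53] [133.88946298  89.88954559 -66.87869166]
1.3 [0.5182864  0.40398531 0.22632883] [ 4.01 -0.82 -2.15 -0.81  0.48 -7.53] [133.88946298  89.88954559 -66.87869166]
1.35 [0.51614486 0.40566076 0.22607275] [ 3.87 -0.68 -0.91 -1.16  0.52 -3.92]
256 263 88 123
[0.58609085 0.36936152 0.048     ]
```

```bash
python3 -m creep '{"jaw":[0.3,0.3,0.3,0.3,0.3,0.3,0.3,0.3,0.3,0.3],"translation":[[0.01,0.002,-0.02],[0.02,0.002,-0.02],[0.03,0.003,-0.02],[0.03,0.002,-0.02],[0.02,0,0],[0.02,0,0],[0,0,0],[0,0,0],[0,0,0],[0,0,0]],"roll":[0.004,0,0,0,0,0,0,0,0,0]}' 10
python3 - <<'E'
from h import *
y=np.radians(-21)
goal([.5858,.3694,.014],[-np.sin(y),np.cos(y)])
c=cap("wrist","w3.png")
for z in (.048,.0): print(proj(c,[.5858,.3694,z]))
E
```

```text
time_s: 2.35
tcp_pos: [0.5846, 0.3733, 0.0982]
eef_rot: [-114.6, 89.9, 44.7]
contact_force: [-0.0, -0.2, 0.2]
gripper_width: 0.0307
d now-axes [ 0.0842  0.0034 -0.0024] roll 0.0035 d after-roll axes [ 0.0842  0.0033 -0.0024]
axes cols [[0.002, -0.355, -0.935], [0.002, -0.935, 0.355], [-1.0, -0.002, -0.001]] tcp [0.5846 0.3733 0.0982]
[256.25051532 208.59565787]
[255.76492145 189.88346964]
```

View pics/w3.png

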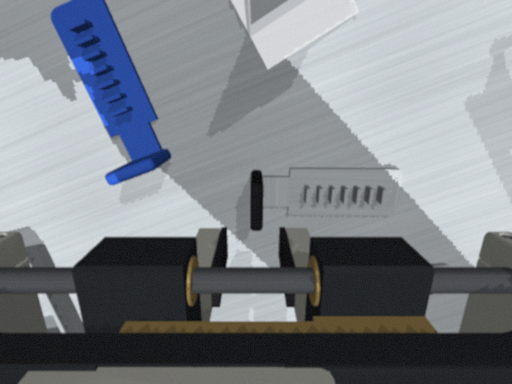

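Tab at (257,200) between the half-open fingers, agreeing with its predicted pixel (256,200). Descend and grip.

```bash
python3 -m creep '{"jaw":[0.3,0.3,0.3,0.3,0.3,0.3,0.8,1,1,1],"translation":[[0.02,0.003,-0.002],[0.02,0,0],[0.02,0,0],[0.014,0,0],[0.01,0,0],[0,0,0],[0,0,0],[0,0,0],[0,0,0],[0,0,0]],"roll":[0.0035,0,0,0,0,0,0,0,0,0]}' 25
python3 - <<'E'
from h import *
t=cap("top","t2.png"); s=cap("scene","s2.png")
im=cv2.imread("pics/t2.png")
cv2.imwrite("pics/c5.png",cv2.resize(im[120:245,200:300],None,fx=4.5,fy=4.5,interpolation=cv2.INTER_CUBIC))
print(get_state()["tcp_pos"],get_state()["gripper_width"])
E
```

```text
time_s: 3.4
tcp_pos: [0.5854, 0.3694, 0.0135]
eef_rot: [-115.8, 89.9, 43.2]
contact_force: [-0.4, 0.7, 2.8]
gripper_width: 0.0096
[0.5853886  0.36941597 0.01354073] 0.009630915559167418
```

View pics/s2.png

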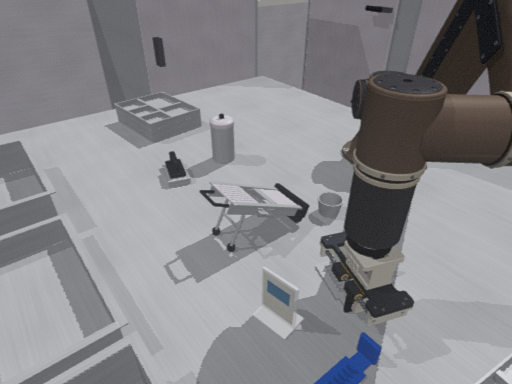

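View pics/c5.png

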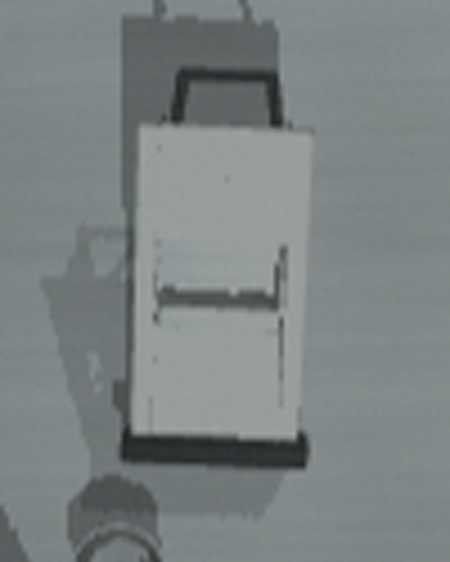

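```bash
python3 - <<'E'
from h import *
goal([.6,.27,.25],[0,1])
t=load("t2.png")
E
```

```text
d now-axes [-0.2365  0.0873 -0.0495] roll -0.3668 d after-roll axes [-0.2365  0.0992 -0.0149]
axes cols [[0.001, -0.359, -0.933], [0.001, -0.933, 0.359], [-1.0, -0.001, -0.001]] tcp [0.5854 0.3694 0.0135]
```

```bash
python3 -m creep '{"jaw":[1,1,1,1,1,1,1,1,1,1],"translation":[[-0.01,0,0],[-0.03,0,0],[-0.04,0,0],[-0.04,0,0],[-0.04,0,0],[-0.04,0.02,-0.01],[-0.03,0.03,-0.01],[-0.01,0.03,-0.01],[0,0.01,0],[0,0,0]],"roll":[0,0,0,0,-0.05,-0.1,-0.1,-0.1,0,0]}' 25
python3 - <<'E'
from h import *
s=get_state();print(s["tcp_pos"],s["gripper_width"],s["qd"].round(1))
cap("wrist","w4.png")
E
```

```text
time_s: 4.5
tcp_pos: [0.5976, 0.2728, 0.2533]
eef_rot: [-100.4, 90.0, 78.5]
contact_force: [-0.0, 0.2, -0.7]
gripper_width: 0.0099
[0.59760324 0.27283712 0.25326795] 0.009908455197183124 [ 1.5  1.8  0.  -0.3  0.3 -1.3]
```

View pics/w4.png

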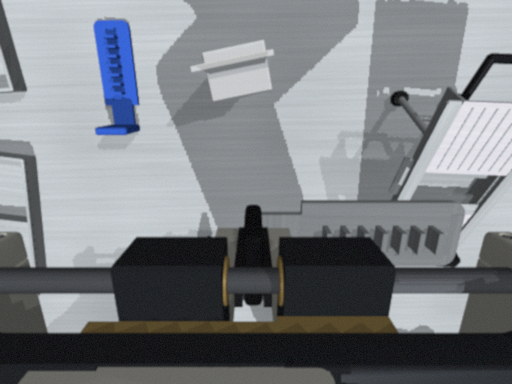

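```bash
python3 -m creep '{"jaw":[1,1,1,1,1,1,1,1,1,1],"translation":[[-0.01,0.02,0],[0,0.03,0],[0,0.03,0],[0,0.03,0],[0,0.03,0],[0,0.02,0],[0,0.01,0],[0,0,0],[0,0,0],[0,0,0]],"roll":[0,0,0,0,0,0,0,0,0,0]}' 25
python3 - <<'E'
from h import *
s=get_state();print(s["tcp_pos"],s["gripper_width"],s["qd"].round(1))
cap("wrist","w5.png")
im=cv2.imread("pics/w5.png"); cv2.imwrite("pics/c6.png",cv2.resize(im[0:260,200:512],None,fx=2.3,fy=2.3,interpolation=cv2.INTER_CUBIC))
E
```

```text
time_s: 5.55
tcp_pos: [0.595, 0.1054, 0.2624]
eef_rot: [8.4, 90.0, -172.5]
contact_force: [-0.3, -0.7, -1.9]
gripper_width: 0.0099
[0.59502951 0.10540061 0.26236406] 0.009890701773753136 [ 0.2 -0.1 -0.   0.1 -0.   0.1]
```

View pics/c6.png

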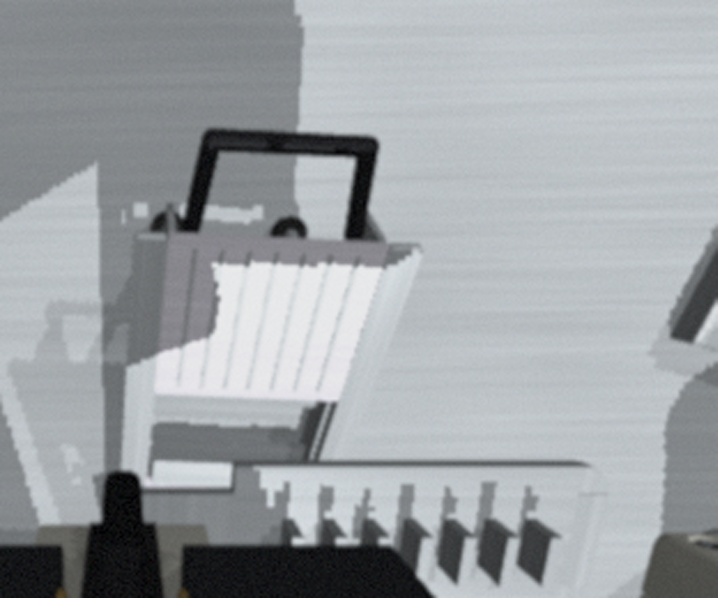

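```bash
python3 - <<'E'
from h import *
im=cv2.imread("pics/s2.png"); cv2.imwrite("pics/c7.png",np.clip(1.3*cv2.resize(im[165:260,190:330],None,fx=5.6,fy=5.6,interpolation=cv2.INTER_CUBIC).astype(float),0,255).astype(np.uint8))
im=cv2.imread("pics/t2.png"); cv2.imwrite("pics/c8.png",np.clip(1.3*cv2.resize(im[125:230,215:285],None,fx=5.6,fy=5.6,interpolation=cv2.INTER_CUBIC).astype(float),0,255).astype(np.uint8))
E
```

```text
(no output)
```

View pics/c7.png

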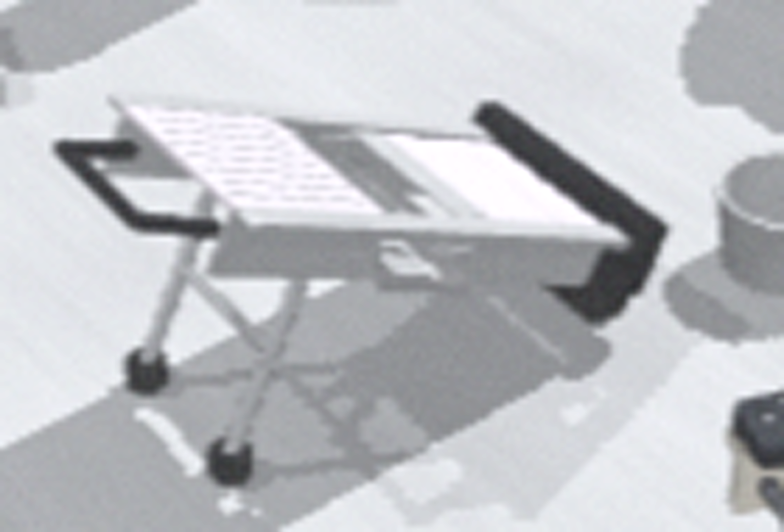

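View pics/c8.png

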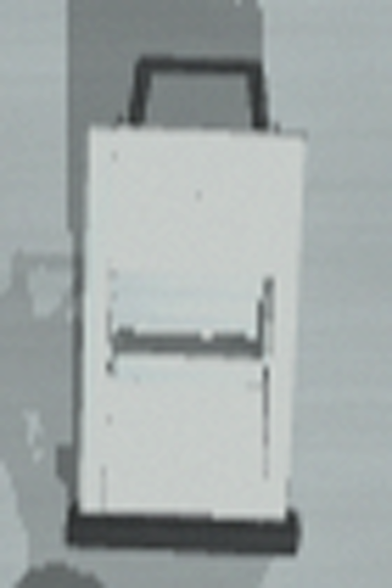

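```bash
cat > bedfit.py <<'E'
from h import *
from scipy.optimize import least_squares
t=load("t2.png"); s=load("s2.png"); w=load("w5.png")
A=lambda u,v:(215+u/5.6-.4,125+v/5.6-.4)
B=lambda u,v:(190+u/5.6-.4,165+v/5.6-.4)
Cw=lambda u,v:(200+u/2.3-.3,v/2.3-.3)
obs=[(t,A(90,128),(110,58,0)),(t,A(306,135),(110,-58,0)),(t,A(69,508),(-110,65,12)),(t,A(300,515),(-110,-65,12)),
(s,B(243,224),(110,58,0)),(s,B(110,97),(110,-58,0)),(s,B(477,107),(-110,-65,12)),(s,B(625,240),(-110,58,0)),
(w,Cw(137,234),(110,58,0)),(w,Cw(421,247),(110,-58,0))]
def M(p):
    return p[:3],(R.from_euler('z',p[3])*R.from_euler('y',-25,degrees=True))
def f(p,r=False):
    o,Q=M(p); E=np.array([(proj(c,o+Q.apply(np.array(b)/1e3))-q)*(1. if c is not w else 0.7) for c,q,b in obs])
    return E if r else E.ravel()
r=least_squares(f,[.57,.04,.1,0],loss='soft_l1')
if __name__=="__main__":
    print(r.x[:3].round(4),np.degrees(r.x[3]),"\n",f(r.x,True).round(1))
    print(np.sqrt(np.diag(np.linalg.inv(r.jac.T@r.jac)))*[1e3,1e3,1e3,57])
E
python3 bedfit.py
```

```text
[0.5725 0.0458 0.0952] -3.3325456438778875 
 [[-0.  -0.2]
 [ 0.1  0.1]
 [-0.4  2.3]
 [ 0.2  2.8]
 [ 1.9  1.1]
 [-0.6 -0.2]
 [-0.3 -0.8]
 [ 0.9  1. ]
 [-0.3 -0.4]
 [ 1.5 -0.5]]
[0.8512813  1.04324931 2.01183643 0.47924323]
```

```bash
python3 - <<'E'
s=open('bedfit.py').read()
s=s.replace("(t,A(69,508),(-110,65,12)),(t,A(300,515),(-110,-65,12))","(t,A(80,511),(-110,58,0)),(t,A(288,517),(-110,-58,0))").replace("(s,B(477,107),(-110,-65,12)),","")
open('bedfit.py','w').write(s)
E
python3 bedfit.py
```

```text
[0.5724 0.0458 0.096 ] -3.2649253573087478 
 [[-0.1 -0.2]
 [ 0.1  0. ]
 [ 0.2  0.6]
 [ 0.1  1. ]
 [ 2.   0.8]
 [-0.6 -0.5]
 [ 0.9  0.7]
 [-0.4 -0.2]
 [ 1.6 -0.4]]
[0.80532517 1.10836558 2.10667102 0.51183029]
```

```bash
cat >> h.py <<'E'
BO=np.array([.5724,.0458,.096]); BY=np.radians(-3.27)
BQ=R.from_euler('z',BY)*R.from_euler('y',-25,degrees=True)
def bed(b): return BO+BQ.apply(np.array(b,float)/1e3)
def tobed(p): return BQ.inv().apply(np.asarray(p)-BO)*1e3
JD=[-np.sin(BY),np.cos(BY)]
def bedstep(b):
    """tool-frame components of a bed-frame displacement (mm)"""
    T=toolT(); return (T[:3,:3].T@BQ.apply(np.array(b,float)/1e3)).round(5)
def here():
    s=get_state(); G=s["tcp_pos"]+[0,0,.019]; print("t",s["time_s"],"tcp",s["tcp_pos"].round(4),"G bed",tobed(G).round(1),"F",s["contact_force"].round(1),"w",round(s["gripper_width"],4),"rot err", round(float(np.degrees(np.arcsin(np.cross(toolT()[:2,1],JD)))),2))
E
python3 - <<'E'
from h import *
here()
g=bed([50,75,0])+[-.0139,0,.030]
print("pressed G",g, "tcp",g-[0,0,.019])
goal(g-[0,0,.019]+[0,0,.012],JD)
print(bedstep([10,0,0]),bedstep([0,10,0]),bedstep([0,0,10]))
E
```

```text
t 5.6 tcp [0.595  0.1054 0.2624] G bed [ 95.7  60.8 159.9] F [-0.1  0.4 -1.6] w 0.0098 rot err 2.35
pressed G [0.6080197  0.11809304 0.14713091] tcp [0.6080197  0.11809304 0.12813091]
d now-axes [ 0.1222 -0.0129 -0.0129] roll 0.041 d after-roll axes [ 0.1222 -0.0134 -0.0123]
axes cols [[-0.0, -0.016, -1.0], [-0.0, -1.0, 0.016], [-1.0, 0.0, 0.0]] tcp [0.595  0.1054 0.2624]
[-0.00423  0.00037 -0.00905] [-0.      -0.00999 -0.00041] [-0.00906 -0.00017  0.00422]
```

```bash
python3 -m creep '{"jaw":[1,1,1,1,1,1,1,1,1,1],"translation":[[0,-0.005,-0.005],[0.02,-0.004,-0.004],[0.025,-0.004,-0.003],[0.025,0,0],[0.02,0,0],[0.015,0,0],[0.01,0,0],[0.005,0,0],[0,0,0],[0,0,0]],"roll":[0.041,0,0,0,0,0,0,0,0,0]}' 25
python3 - <<'E'
from h import *
here(); cap("wrist","w6.png"); cap("scene","s3.png")
E
```

```text
time_s: 6.6
tcp_pos: [0.6079, 0.1173, 0.1433]
eef_rot: [-161.8, 89.9, 14.9]
contact_force: [0.7, -0.7, -1.1]
gripper_width: 0.01
t 6.6 tcp [0.6079 0.1173 0.1433] G bed [56.5 73.4 46.8] F [ 0.7 -0.7 -1.1] w 0.01 rot err -0.03
```

View pics/w6.png

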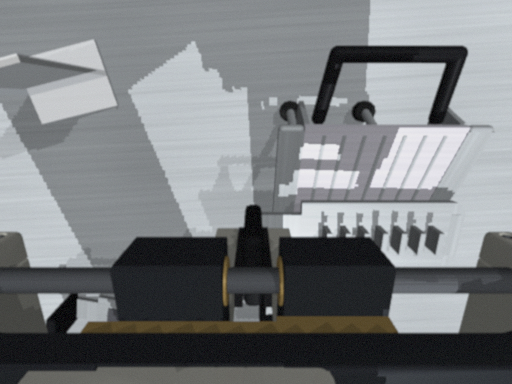

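View pics/s3.png

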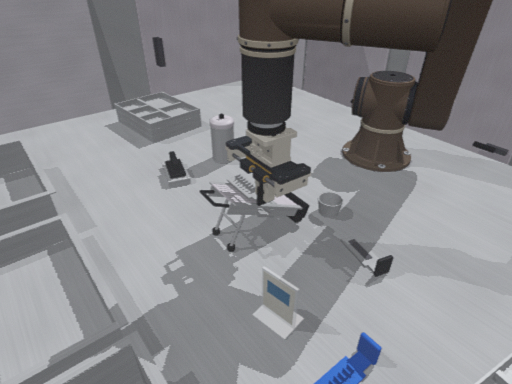

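```bash
python3 - <<'E'
from h import *
w=load("w6.png"); im=cv2.imread("pics/w6.png")
for b in [(110,58,0),(110,-58,0)]: print(proj(w,bed(b)))
print(proj(w,[.6079,.1173,.1433]))
cv2.imwrite("pics/c9.png",cv2.resize(im[90:220,255:512],None,fx=3,fy=3,interpolation=cv2.INTER_CUBIC))
E
```

```text
[280.21773719 126.37300228]
[497.40056666 126.28137869]
[251.59032364 242.19341598]
```

View pics/c9.png

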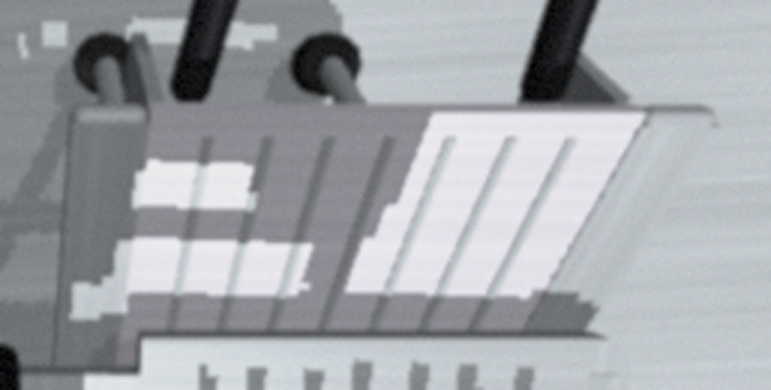

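```bash
python3 -m creep '{"jaw":[1,1,1,1,1,1,1,1,1,1],"translation":[[0,0,0],[0.003,0,0],[0.003,0,0],[0.002,0,0],[0.002,0,0],[0.002,0,0],[0.001,0,0],[0.001,0,0],[0.001,0,0],[0,0,0]],"roll":[0,0,0,0,0,0,0,0,0,0]}' 4
python3 - <<'E'
from h import *
here(); cap("wrist","w7.png"); cap("scene","s4.png")
im=cv2.imread("pics/s4.png"); cv2.imwrite("pics/c10.png",cv2.resize(im[150:260,180:330],None,fx=5,fy=5,interpolation=cv2.INTER_CUBIC))
E
```

```text
time_s: 7.7
tcp_pos: [0.6072, 0.1172, 0.1274]
eef_rot: [-23.0, 90.0, 153.7]
contact_force: [-3.5, 1.7, 3.5]
gripper_width: 0.0106
t 7.7 tcp [0.6072 0.1172 0.1274] G bed [49.1 73.3 32.7] F [-3.5  1.7  3.5] w 0.0106 rot err -0.05
```

View pics/w7.png

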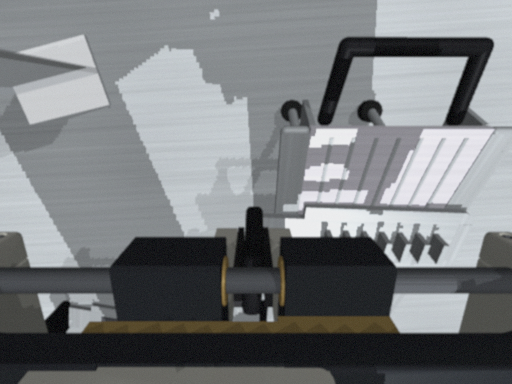

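View pics/c10.png

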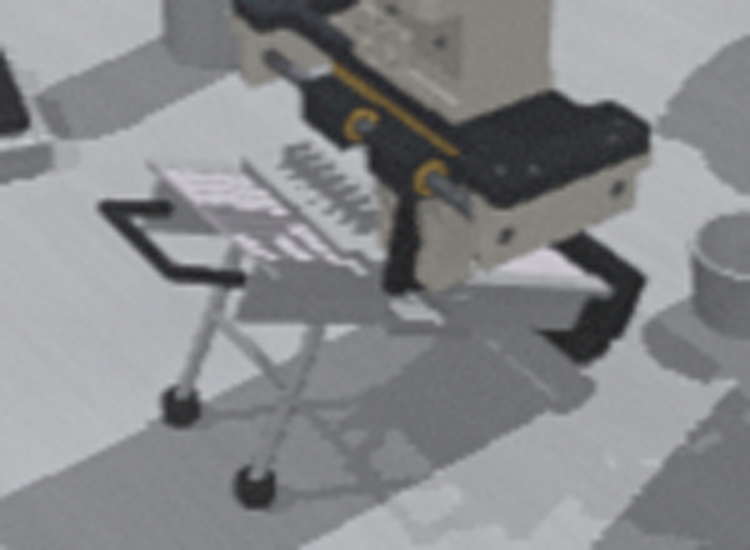

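```bash
python3 -m creep '{"jaw":[1,1,1,1,1,1,1,1,1,1],"translation":[[0.001,0,0],[0.001,0,0],[0.001,0,0],[0,0,0],[0,0,0],[0,0,0],[0,0,0],[0,0,0],[0,0,0],[0,0,0]],"roll":[0,0,0,0,0,0,0,0,0,0]}' 4
python3 - <<'E'
from h import *
here(); cap("scene","s5.png");cap("wrist","w8.png")
im=cv2.imread("pics/s5.png"); cv2.imwrite("pics/c11.png",cv2.resize(im[165:230,200:300],None,fx=8,fy=8,interpolation=cv2.INTER_CUBIC))
im=cv2.imread("pics/w8.png"); cv2.imwrite("pics/c12.png",cv2.resize(im[190:330,210:470],None,fx=3,fy=3,interpolation=cv2.INTER_CUBIC))
E
```

```text
time_s: 8.8
tcp_pos: [0.6074, 0.1168, 0.1245]
eef_rot: [43.1, 90.0, -140.2]
contact_force: [-2.8, 1.6, 1.4]
gripper_width: 0.0106
t 8.8 tcp [0.6074 0.1168 0.1245] G bed [48.1 72.9 30. ] F [-2.8  1.6  1.4] w 0.0106 rot err -0.06
```

View pics/c11.png

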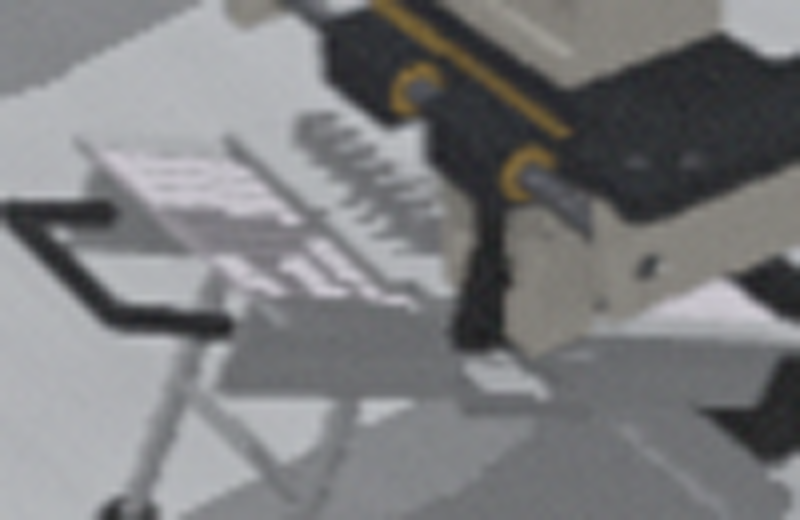

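View pics/c12.png

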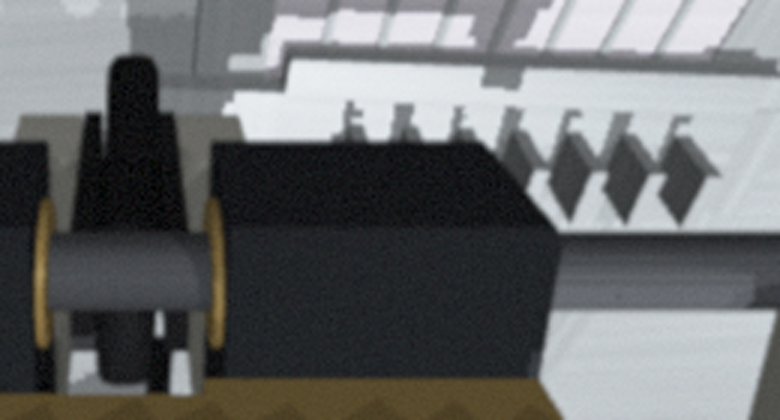

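```bash
python3 - <<'E'
from h import *
w=load("w8.png")
s=get_state(); G=s["tcp_pos"]+[0,0,.019]
Z=R.from_euler('z',BY)
def show(n,f):
    q=np.array([proj(w,f(b)) for b in [(22,-36,5),(22,-125,5),(-22,-36,5),(-22,-125,5),(20,0,24),(-20,0,24)]])
    print(n,((q-[210,190])*3).round(0).tolist())
for ang in (0,10,15,20,25):
    Q=Z*R.from_euler('y',-ang,degrees=True)
    h=30 if ang else 34
    show(ang,lambda b:G+Q.apply((np.array(b,float)-[0,0,h])/1e3))
E
```

```text
0 [[301.0, 36.0], [737.0, 36.0], [289.0, 225.0], [695.0, 225.0], [125.0, 82.0], [125.0, 269.0]]
10 [[310.0, 31.0], [770.0, 31.0], [291.0, 208.0], [701.0, 207.0], [124.0, 95.0], [125.0, 265.0]]
15 [[313.0, 27.0], [780.0, 26.0], [290.0, 194.0], [699.0, 193.0], [124.0, 98.0], [125.0, 256.0]]
20 [[317.0, 24.0], [792.0, 23.0], [290.0, 180.0], [698.0, 180.0], [124.0, 103.0], [125.0, 247.0]]
25 [[320.0, 22.0], [803.0, 21.0], [290.0, 167.0], [698.0, 167.0], [124.0, 108.0], [125.0, 238.0]]
```

```bash
python3 - <<'E'
from h import *
im=cv2.imread("pics/w8.png"); cv2.imwrite("pics/c13.png",np.clip(1.2*cv2.resize(im[180:300,285:480],None,fx=4.1,fy=4.1,interpolation=cv2.INTER_CUBIC).astype(float),0,255).astype(np.uint8))
E
```

```text
(no output)
```

View pics/c13.png

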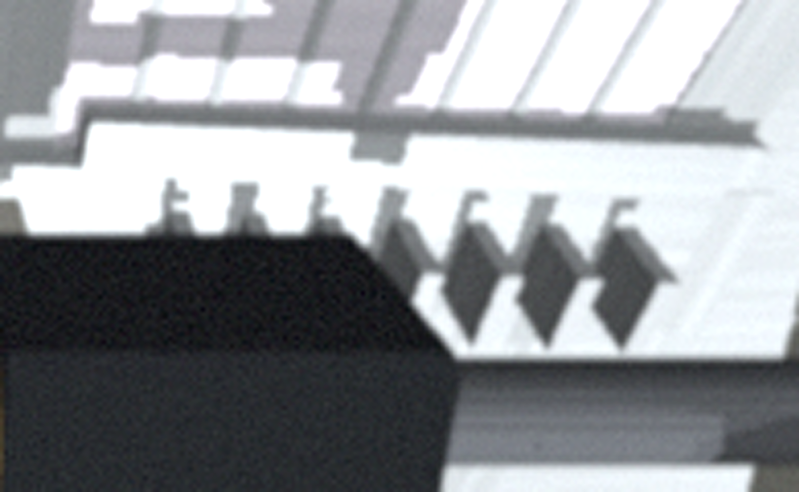

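```bash
python3 - <<'E'
from h import *
Z=R.from_euler('z',BY)
w=load("w6.png"); G=np.array([.6079,.1173,.1433+.019])
for b in [(22,-31,5),(22,-125,5),(-22,-125,5),(20,0,48),(-20,0,48)]: print(b,proj(w,G+Z.apply((np.array(b,float)-[0,0,33])/1e3)).round(1))
im=cv2.imread("pics/w6.png"); cv2.imwrite("pics/c14.png",np.clip(1.2*cv2.resize(im[180:300,285:480],None,fx=4.1,fy=4.1,interpolation=cv2.INTER_CUBIC).astype(float),0,255).astype(np.uint8))
E
```

```text
(22, -31, 5) [302.5 202.7]
(22, -125, 5) [456.8 202.7]
(-22, -125, 5) [442.6 265.9]
(20, 0, 48) [251.2 237.9]
(-20, 0, 48) [251.4 308.6]
```

View pics/c14.png

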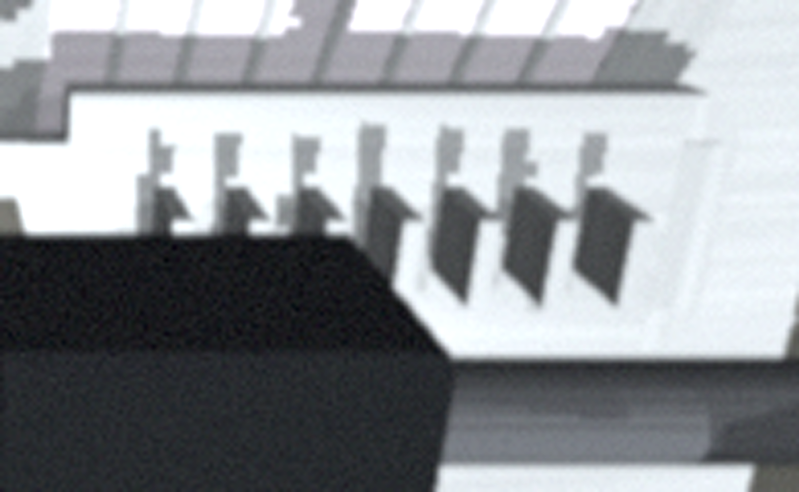

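```bash
python3 -m creep '{"jaw":[1,1,1,1,1,1,1,1,1,1],"translation":[[0,0,0],[0,0,0],[-0.005,0,0],[-0.01,0,0],[-0.02,0,0],[-0.02,-0.02,0],[-0.01,-0.04,0],[0,-0.04,0],[0,-0.03,0],[0,0,0]],"roll":[0,0,0,0,0,0,0,0,0,0]}' 40
python3 - <<'E'
from h import *
here(); cap("scene","s6.png");cap("wrist","w9.png");cap("top","t6.png");here()
im=cv2.imread("pics/s6.png"); cv2.imwrite("pics/c15.png",cv2.resize(im[150:310,190:350],None,fx=3.7,fy=3.7,interpolation=cv2.INTER_CUBIC))
E
```

```text
time_s: 9.9
tcp_pos: [0.6155, 0.2504, 0.19]
eef_rot: [-141.6, 89.9, 35.3]
contact_force: [-0.3, -0.1, -1.7]
gripper_width: 0.0098
t 9.9 tcp [0.6155 0.2504 0.19  ] G bed [ 76.2 206.7  89.1] F [-0.3 -0.1 -1.7] w 0.0098 rot err 0.12
t 10.05 tcp [0.6151 0.2467 0.1898] G bed [ 75.9 203.   89.1] F [ 0.8 -0.2 -0.6] w 0.0098 rot err -0.03
```

View pics/c15.png

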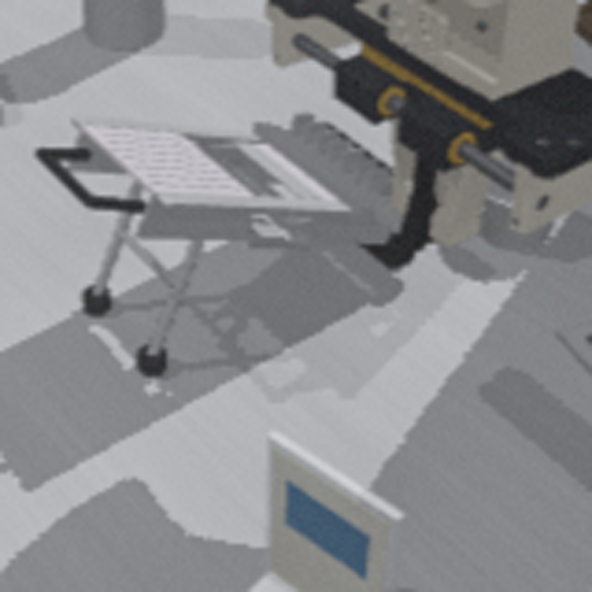

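View pics/w9.png

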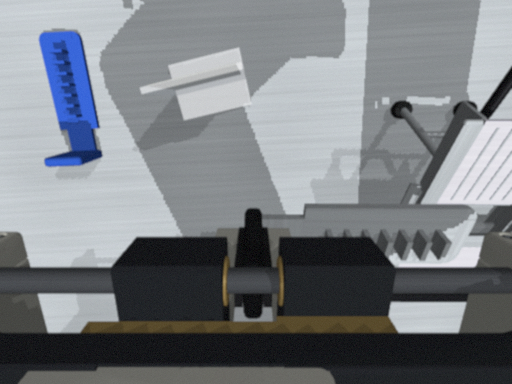

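```bash
python3 - <<'E'
from h import *
Z=R.from_euler('z',BY)
w=load("w9.png"); G=np.array([.6154,.2492,.19+.019])
for a in (0,15,25,35):
  Q=Z*R.from_euler('y',-a,degrees=True)
  print(a,[proj(w,G+Q.apply((np.array(b,float)-[0,0,30])/1e3)).round(1).tolist() for b in [(22,-31,5),(22,-125,5),(22,-31,0),(22,-125,0),(20,0,0),(20,0,48)]])
im=cv2.imread("pics/w9.png"); cv2.imwrite("pics/c16.png",np.clip(1.4*cv2.resize(im[185:300,230:490],None,fx=3,fy=3,interpolation=cv2.INTER_CUBIC).astype(float),0,255).astype(np.uint8))
im=cv2.imread("pics/s6.png"); cv2.imwrite("pics/c17.png",np.clip(1.4*cv2.resize(im[150:250,230:340],None,fx=5.5,fy=5.5,interpolation=cv2.INTER_CUBIC).astype(float),0,255).astype(np.uint8))
E
```

```text
0 [[302.6, 204.4], [459.7, 204.6], [301.3, 201.6], [454.1, 201.8], [250.9, 204.5], [250.2, 240.8]]
15 [[305.0, 198.9], [469.6, 199.2], [303.8, 194.1], [464.2, 194.4], [250.8, 196.9], [250.1, 256.2]]
25 [[306.9, 197.2], [477.3, 197.5], [305.7, 191.1], [472.3, 191.3], [250.8, 193.6], [250.1, 266.9]]
35 [[308.9, 197.2], [485.8, 197.5], [307.9, 189.8], [481.3, 190.1], [250.7, 191.9], [250.1, 277.5]]
```

View pics/c16.png

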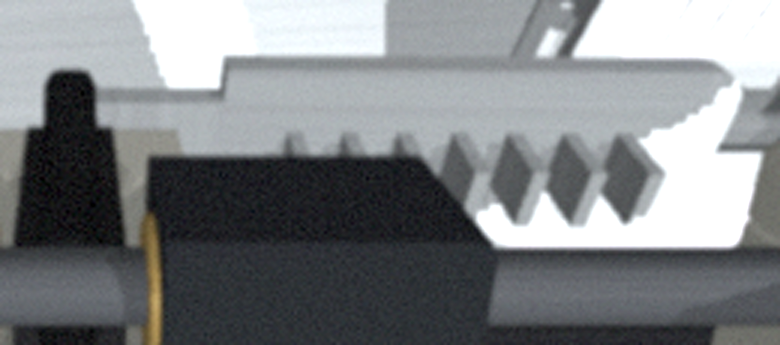

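View pics/c17.png

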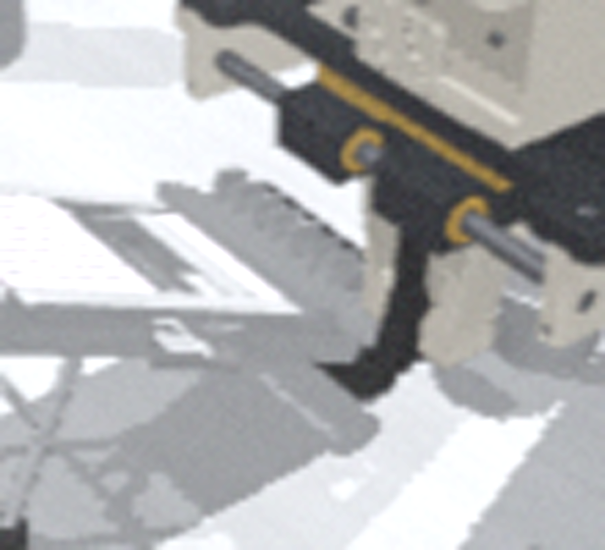

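```bash
python3 - <<'E'
from h import *
from scipy.optimize import least_squares
Z=R.from_euler('z',BY)
w=load("w9.png"); G=np.array([.6154,.2492,.19+.019])
c=lambda u,v:np.array([230+u/3-.3,185+v/3-.3])
obs=[((22,-31,5),c(228,73)),((22,-31,0),c(226,58)),((20,0,2),c(70,70)),((22,-125,0),c(715,60)),((22,-122,5),c(722,75))]
def f(p):
    Q=Z*R.from_euler('zyx',[p[3],-p[0],p[4]],degrees=True)
    return np.concatenate([proj(w,G+Q.apply((np.array(b,float)+[p[1],0,-p[2]])/1e3))-q for b,q in obs]+[[(p[2]-31)/4,p[3]/2,p[4]/2]])
r=least_squares(f,[15,0,30,0,0]); print(r.x.round(1)); print(r.fun.round(1)); print(np.sqrt(np.diag(np.linalg.inv(r.jac.T@r.jac))).round(1))
E
```

```text
[13.6 -5.5 28.8  0.7 -2.4]
[-0.  -0.4 -0.3 -0.2 -0.9  0.2  1.2  0.2 -1.3  0.1 -0.5  0.3 -1.2]
[6.7 3.2 2.6 0.5 1. ]
```

```bash
python3 - <<'E'
from h import *
g=bed([60,74,0]); print(g)
goal([.608,g[1],.1345],JD)
E
```

```text
[0.63091098 0.1165777  0.1213571 ]
d now-axes [ 0.0553  0.1303 -0.0004] roll -0.0005 d after-roll axes [ 0.0553  0.1303 -0.0004]
axes cols [[0.0, -0.057, -0.998], [-0.0, -0.998, 0.057], [-1.0, 0.0, -0.0]] tcp [0.6151 0.2467 0.1898]
```

```bash
python3 -m creep '{"jaw":[1,1,1,1,1,1,1,1,1,1],"translation":[[0,0.02,0],[0,0.04,0],[0,0.04,0],[0.01,0.02,0],[0.02,0.01,0],[0.02,0,0],[0.005,0,0],[0,0,0],[0,0,0],[0,0,0]],"roll":[0,0,0,0,0,0,0,0,0,0]}' 40
python3 - <<'E'
from h import *
here()
E
python3 -m creep '{"jaw":[1,1,1,1,1,1,1,1,1,1],"translation":[[0.003,0,0],[0.003,0,0],[0.002,0,0],[0.002,0,0.002],[0.002,0,0.002],[0.002,0,0.002],[0.002,0,0],[0.001,0,-0.001],[0.001,0,0],[0,0,0]],"roll":[0,0,0,0,0,0,0,0,0,0]}' 3
python3 - <<'E'
from h import *
here(); cap("wrist","w10.png")
im=cv2.imread("pics/w10.png"); cv2.imwrite("pics/c18.png",np.clip(1.4*cv2.resize(im[185:300,230:490],None,fx=3,fy=3,interpolation=cv2.INTER_CUBIC).astype(float),0,255).astype(np.uint8))
E
```

```text
time_s: 11.05
tcp_pos: [0.6081, 0.1173, 0.1357]
eef_rot: [-158.1, 89.9, 18.6]
contact_force: [-0.4, -0.1, -1.3]
gripper_width: 0.0097
t 11.05 tcp [0.6081 0.1173 0.1357] G bed [53.4 73.4 39.8] F [-0.4 -0.1 -1.3] w 0.0097 rot err -0.02
time_s: 12.05
tcp_pos: [0.602, 0.1175, 0.1184]
eef_rot: [-126.6, 90.0, 50.1]
contact_force: [-8.6, 2.2, 16.3]
gripper_width: 0.0102
t 12.05 tcp [0.602  0.1175 0.1184] G bed [40.5 73.3 26.8] F [-8.6  2.2 16.3] w 0.0102 rot err -0.02
```

View pics/c18.png

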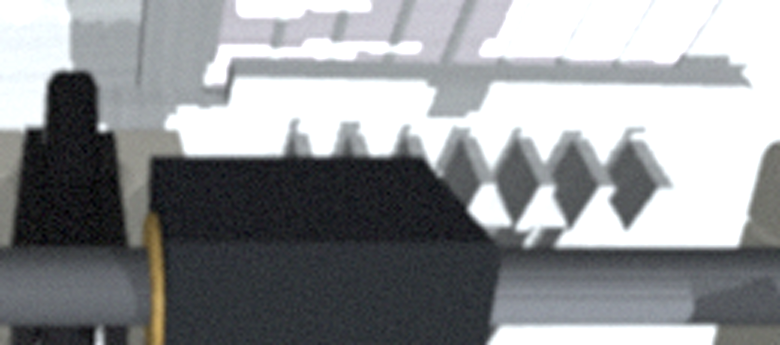

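```bash
python3 -m creep '{"jaw":[1,1,1,1,1,1,1,1,1,1],"translation":[[-0.001,0,0],[0,0,0],[0,0,0],[0,0,0],[-0.01,0,0],[-0.02,0,0],[-0.02,-0.02,0],[-0.01,-0.03,0],[0,-0.03,0],[0,-0.02,0]],"roll":[0,0,0,0,0,0,0,0,0,0]}' 45
python3 - <<'E'
from h import *
here(); cap("wrist","w11.png"); here(); s=get_state()
np.save("w11G.npy",load("w11.png")["pose"])
im=cv2.imread("pics/w11.png"); cv2.imwrite("pics/c19.png",np.clip(1.4*cv2.resize(im[185:300,230:490],None,fx=3,fy=3,interpolation=cv2.INTER_CUBIC).astype(float),0,255).astype(np.uint8))
E
```

```text
time_s: 13.1
tcp_pos: [0.6084, 0.2188, 0.178]
eef_rot: [-122.9, 89.9, 53.8]
contact_force: [0.3, 1.0, -1.5]
gripper_width: 0.0099
t 13.1 tcp [0.6084 0.2188 0.178 ] G bed [ 66.3 174.8  80.5] F [ 0.3  1.  -1.5] w 0.0099 rot err -0.03
t 13.15 tcp [0.6085 0.2209 0.1774] G bed [ 66.1 176.8  79.9] F [ 2.2  1.3 -1.7] w 0.0096 rot err 0.04
```

View pics/c19.png

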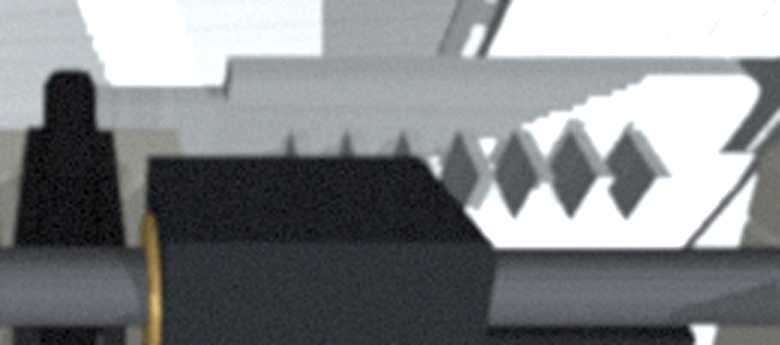

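```bash
python3 - <<'E'
from h import *
from scipy.optimize import least_squares
Z=R.from_euler('z',BY)
w=load("w11.png"); P=w["pose"]@np.linalg.inv(w["tool_from_camera"]); G=P[:3,3]+[0,0,.019]
c=lambda u,v:np.array([230+u/3-.3,185+v/3-.3])
obs=[((22,-31,5),c(230,75)),((22,-31,0),c(228,58)),((20,0,2),c(70,70)),((22,-127,5),c(748,75)),((14,-31,2),c(226,92))]
for prior in (1,30):
  def f(p):
    Q=Z*R.from_euler('zyx',[p[3],-p[0],p[4]],degrees=True)
    return np.concatenate([proj(w,G+Q.apply((np.array(b,float)+[p[1],0,-p[2]])/1e3))-q for b,q in obs]+[[(p[2]-26.8)/1,(p[0]-25)/prior,p[3]/2,p[4]/2]])
  r=least_squares(f,[25,0,27,0,0]); print(r.x.round(1)); print(r.fun.round(1)); print(np.sqrt(np.diag(np.linalg.inv(r.jac.T@r.jac))).round(1))
E
```

```text
[24.9 -6.9 27.2  0.1 -0.3]
[ 0.6  0.   0.1 -0.6 -1.3  0.3  0.1  0.3 -0.4  0.1  0.4 -0.1  0.  -0.2]
[1.  1.1 0.9 0.4 0.5]
[21.8 -6.1 27.1  0.1 -0.7]
[ 0.5 -0.3  0.  -0.6 -1.1  0.2  0.   0.2 -0.4  0.5  0.3 -0.1  0.  -0.3]
[5.2 1.6 0.9 0.4 0.7]
```

```bash
python3 - <<'E'
from h import *
s=load("s6.png"); q=lambda b:(proj(s,bed(b))-[230,150])*5.5
for b in [(-24,44,-18),(24,44,-18),(24,44,-26),(-24,44,-26),(14,44,-5),(-14,44,-5),(110,58,0),(-110,58,0)]: print(b,q(b).round(0))
here(); G=bed([7.2,202,2.3]); goal(G-[0,0,.019],JD); print(G)
print("b step x,y,z",bedstep([10,0,0]),bedstep([0,10,0]),bedstep([0,0,10]))
w=load("w11.png"); im=cv2.imread("pics/w11.png")
for b in [(-24,44,-22),(24,44,-22)]: print(proj(w,bed(b)))
cv2.imwrite("pics/c20.png",np.clip(1.3*cv2.resize(im[80:260,330:512],None,fx=3.2,fy=3.2,interpolation=cv2.INTER_CUBIC).astype(float),0,255).astype(np.uint8))
E
```

```text
(-24, 44, -18) [233. 335.]
(24, 44, -18) [154. 332.]
(24, 44, -26) [147. 348.]
(-24, 44, -26) [227. 350.]
(14, 44, -5) [181. 306.]
(-14, 44, -5) [228. 308.]
(110, 58, 0) [ 27. 305.]
(-110, 58, 0) [397. 320.]
t 13.15 tcp [0.6085 0.2209 0.1774] G bed [ 66.1 176.8  79.9] F [ 2.2  1.3 -1.7] w 0.0096 rot err 0.04
d now-axes [ 0.0952 -0.0251  0.0205] roll 0.0007 d after-roll axes [ 0.0952 -0.0251  0.0206]
axes cols [[0.0, -0.056, -0.998], [0.001, -0.998, 0.056], [-1.0, -0.001, -0.0]] tcp [0.6085 0.2209 0.1774]
[0.58946669 0.24715433 0.10112736]
b step x,y,z [-0.00422  0.      -0.00906] [ 1.e-05 -1.e-02 -1.e-05] [-9.06e-03 -1.00e-05  4.22e-03]
[381.6416583  224.25704304]
[397.6524914  189.07923235]
```

View pics/c20.png

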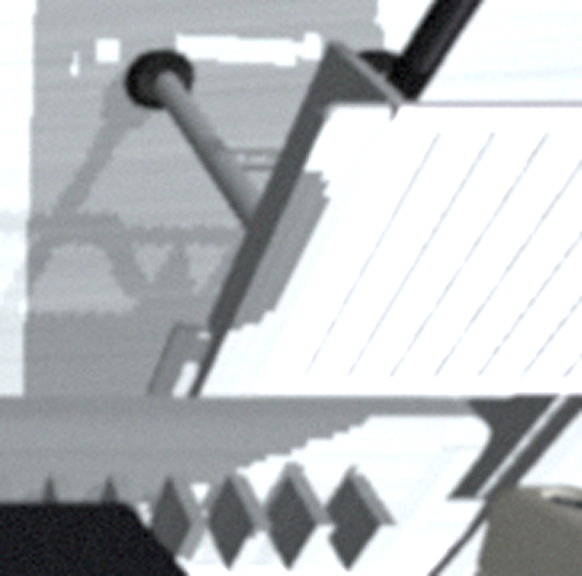

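```bash
python3 -m creep '{"jaw":[1,1,1,1,1,1,1,1,1,1],"translation":[[0,-0.015,0.005],[0,-0.01,0.005],[0.02,0,0.005],[0.025,0,0.005],[0.025,0,0],[0.015,0,0],[0.01,0,0],[0,0,0],[0,0,0],[0,0,0]],"roll":[0,0,0,0,0,0,0,0,0,0]}' 45
python3 - <<'E'
from h import *
here(); cap("wrist","w12.png"); cap("scene","s7.png"); G=bed([7.2,202,2.3]); goal(G-[0,0,.019],JD)
im=cv2.imread("pics/s7.png"); cv2.imwrite("pics/c21.png",np.clip(1.3*cv2.resize(im[180:260,220:330],None,fx=6,fy=6,interpolation=cv2.INTER_CUBIC).astype(float),0,255).astype(np.uint8))
im=cv2.imread("pics/w12.png"); cv2.imwrite("pics/c22.png",np.clip(1.3*cv2.resize(im[100:260,230:512],None,fx=2.8,fy=2.8,interpolation=cv2.INTER_CUBIC).astype(float),0,255).astype(np.uint8))
E
```

```text
time_s: 14.15
tcp_pos: [0.5904, 0.2436, 0.0837]
eef_rot: [-144.8, 89.9, 31.9]
contact_force: [-0.5, 0.6, -1.7]
gripper_width: 0.0098
t 14.15 tcp [0.5904 0.2436 0.0837] G bed [  8.9 198.5   3.3] F [-0.5  0.6 -1.7] w 0.0098 rot err -0.05
d now-axes [ 0.0014 -0.0036  0.001 ] roll -0.001 d after-roll axes [ 0.0014 -0.0036  0.001 ]
axes cols [[0.001, -0.058, -0.998], [0.001, -0.998, 0.058], [-1.0, -0.001, -0.001]] tcp [0.5902 0.2435 0.0836]
```

View pics/c21.png

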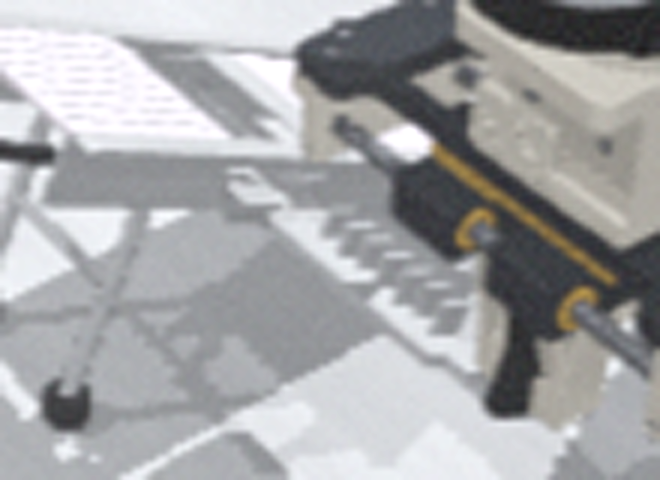

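View pics/c22.png

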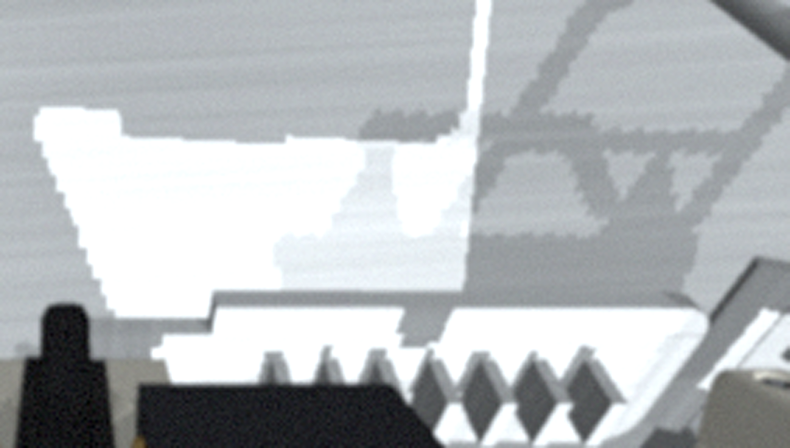

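```bash
python3 -m creep '{"jaw":[1,1,1,1,1,1,1,1,1,1],"translation":[[0.0013,0,0.001],[0,0,0],[0,0.005,0],[0,0.005,0],[0,0.005,0],[0,0.005,0],[0,0.005,0],[0,0.004,0],[0,0.003,0],[0,0.003,0]],"roll":[0,0,0,0,0,0,0,0,0,0]}' 45
python3 - <<'E'
from h import *
here(); cap("scene","s8.png"); s=load("s8.png")
im=cv2.imread("pics/s8.png"); cv2.imwrite("pics/c23.png",np.clip(1.3*cv2.resize(im[195:255,230:310],None,fx=9,fy=9,interpolation=cv2.INTER_CUBIC).astype(float),0,255).astype(np.uint8))
q=lambda b:((proj(s,bed(b))-[230,195])*9).round(0).tolist()
print("slot",[q(b) for b in [(24,44,-18),(24,44,-26),(-24,44,-18)]])
print("plate far edge top",q((22,165-31,-19.5)),q((22,165-125,-19.5)))
E
```

```text
time_s: 15.25
tcp_pos: [0.5868, 0.2081, 0.0813]
eef_rot: [-138.4, 90.0, 38.3]
contact_force: [0.8, -1.4, 0.2]
gripper_width: 0.0099
t 15.25 tcp [0.5868 0.2081 0.0813] G bed [  6.4 162.8   1.7] F [ 0.8 -1.4  0.2] w 0.0099 rot err -0.06
slot [[251.0, 139.0], [241.0, 165.0], [382.0, 143.0]]
plate far edge top [470.0, 329.0] [246.0, 136.0]
```

View pics/c23.png

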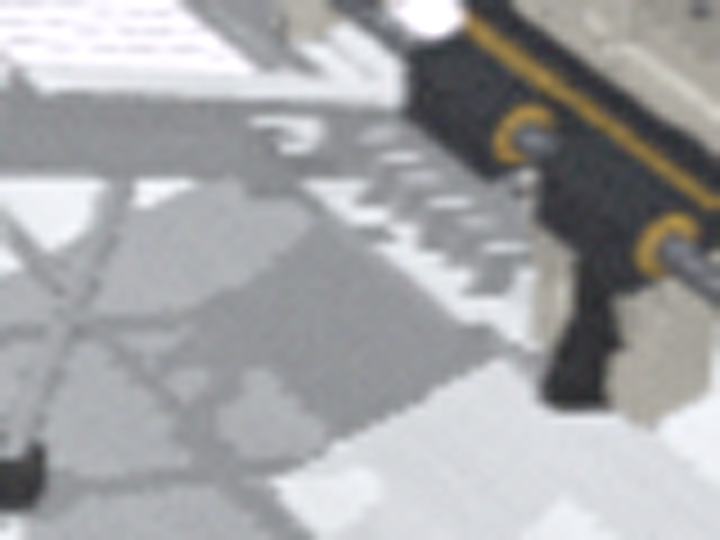

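```bash
python3 -m creep '{"jaw":[1,1,1,1,1,1,1,1,1,1],"translation":[[0,0,0],[0,0.004,0],[0,0.004,0],[0,0.004,0],[0,0.004,0],[0,0.004,0],[0,0.004,0],[0,0.004,0],[0,0.002,0],[0,0,0]],"roll":[0,0,0,0,0,0,0,0,0,0]}' 20
python3 -c "
from h import *
here()"
```

```text
time_s: 16.3
tcp_pos: [0.585, 0.1781, 0.0813]
eef_rot: [-104.5, 90.0, 72.2]
contact_force: [-0.1, 0.5, -1.3]
gripper_width: 0.0095
t 16.3 tcp [0.585  0.1781 0.0813] G bed [  6.4 132.8   1.8] F [-0.1  0.5 -1.3] w 0.0095 rot err -0.07
```

Free running, no force. I'll push on to about y 95, then finish slowly.

```bash
python3 -m creep '{"jaw":[1,1,1,1,1,1,1,1,1,1],"translation":[[0,0.004,0],[0,0.005,0],[0,0.005,0],[0,0.005,0],[0,0.005,0],[0,0.004,0],[0,0.004,0],[0,0.003,0],[0,0.002,0],[0,0,0]],"roll":[0,0,0,0,0,0,0,0,0,0]}' 20
python3 -c "
from h import *
here()"
```

```text
time_s: 17.3
tcp_pos: [0.5828, 0.1412, 0.0813]
eef_rot: [-85.8, 90.0, 90.8]
contact_force: [0.9, -1.1, -1.3]
gripper_width: 0.0098
t 17.3 tcp [0.5828 0.1412 0.0813] G bed [ 6.3 95.9  1.8] F [ 0.9 -1.1 -1.3] w 0.0098 rot err -0.07
```

```bash
python3 -m creep '{"jaw":[1,1,1,1,1,1,1,1,1,1],"translation":[[0,0.002,0],[0,0.002,0],[0,0.001,0],[0,0.001,0],[0,0.001,0],[0,0.001,0],[0,0.001,0],[0,0,0],[0,0,0],[0,0,0]],"roll":[0,0,0,0,0,0,0,0,0,0]}' 20
python3 - <<'E'
from h import *
here();cap("scene","s9.png");cap("wrist","w13.png")
im=cv2.imread("pics/s9.png"); cv2.imwrite("pics/c24.png",np.clip(1.3*cv2.resize(im[165:255,190:310],None,fx=6,fy=6,interpolation=cv2.INTER_CUBIC).astype(float),0,255).astype(np.uint8))
E
```

```text
time_s: 18.3
tcp_pos: [0.5838, 0.1368, 0.0822]
eef_rot: [-122.8, 89.6, 53.9]
contact_force: [-3.7, 17.9, 1.8]
gripper_width: 0.01
t 18.3 tcp [0.5838 0.1368 0.0822] G bed [ 7.9 91.5  2.1] F [-3.7 17.9  1.8] w 0.01 rot err -0.02
```

View pics/c24.png

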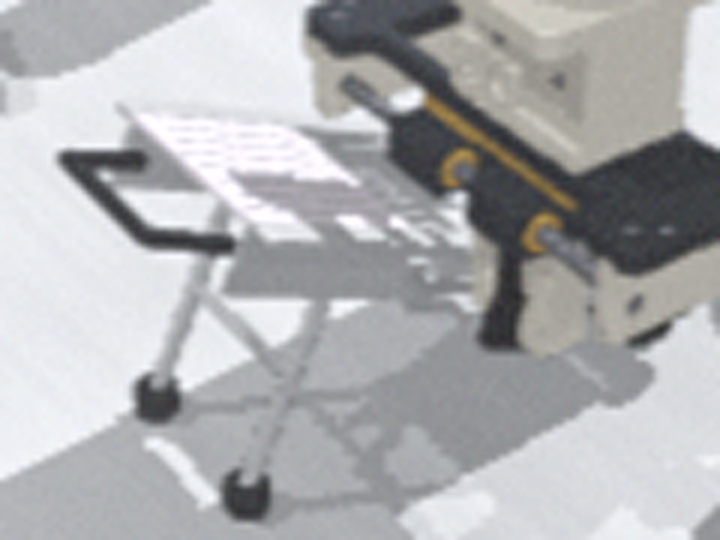

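View pics/w13.png

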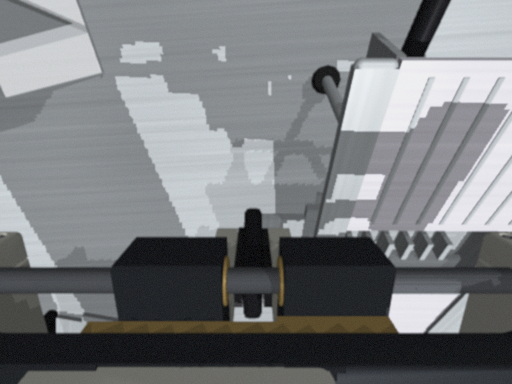

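```bash
python3 -m creep '{"jaw":[1,1,1,1,1,1,1,1,1,1],"translation":[[0,0.002,0],[0,0.001,0],[0,0,0],[0,0,0],[0,0,0],[0,-0.003,0],[0,-0.003,0],[0,0,0],[0,0,0],[0,0,0]],"roll":[0,0,0,0,0,0,0,0,0,0]}' 20
python3 -c "
from h import *
here()"
```

```text
time_s: 19.4
tcp_pos: [0.5832, 0.137, 0.0817]
eef_rot: [-124.7, 89.8, 52.0]
contact_force: [-2.6, 8.9, 1.1]
gripper_width: 0.0097
t 19.4 tcp [0.5832 0.137  0.0817] G bed [ 7.  91.7  1.9] F [-2.6  8.9  1.1] w 0.0097 rot err -0.05
```

```bash
python3 -m creep '{"jaw":[1,1,1,0.62,0.62,0.62,0.62,0.62,0.62,0.62],"translation":[[0,-0.002,0],[0,0,0],[0,0,0],[0,0,0],[0,0,0],[0,0,0],[0,0,0],[-0.005,0,0],[-0.01,0,0],[-0.015,0,0]],"roll":[0,0,0,0,0,0,0,0,0,0]}' 10
python3 - <<'E'
from h import *
here();cap("wrist","w14.png")
E
```

```text
time_s: 20.4
tcp_pos: [0.5823, 0.1372, 0.1116]
eef_rot: [34.7, 89.9, -148.6]
contact_force: [0.6, 0.3, -0.3]
gripper_width: 0.0162
t 20.4 tcp [0.5823 0.1372 0.1116] G bed [18.8 91.8 29.4] F [ 0.6  0.3 -0.3] w 0.0162 rot err -0.06
```

View pics/w14.png

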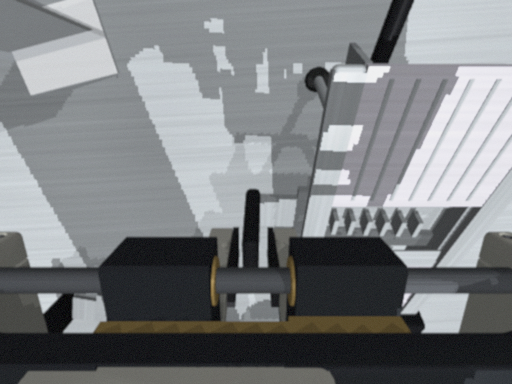

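```bash
python3 -m creep '{"jaw":[0.6,0.6,0.6,0.6,-1,-1,-1,-1,-1,-1],"translation":[[-0.04,0,0],[-0.045,0,0],[-0.045,0.02,0],[-0.03,0.04,0],[0,0.045,-0.003],[0,0.045,-0.003],[0,0.045,-0.003],[0,0.045,-0.003],[0,0.045,-0.003],[0,0.04,-0.003]],"roll":[0,0,0,0,0,0,0,0,0,0]}' 10
python3 - <<'E'
from h import *
here();cap("wrist","w15.png");here()
E
```

```text
time_s: 21.45
tcp_pos: [0.5814, -0.1902, 0.2723]
eef_rot: [173.9, 89.9, -9.4]
contact_force: [1.3, 0.5, 0.2]
gripper_width: 0.0599
t 21.45 tcp [ 0.5814 -0.1902  0.2723] G bed [ 102.9 -235.1  167.5] F [1.3 0.5 0.2] w 0.0599 rot err -0.07
t 21.5 tcp [ 0.5811 -0.1946  0.2719] G bed [ 102.7 -239.5  167.2] F [ 2.1 -1.7  1.3] w 0.0637 rot err -0.19
```

View pics/w15.png

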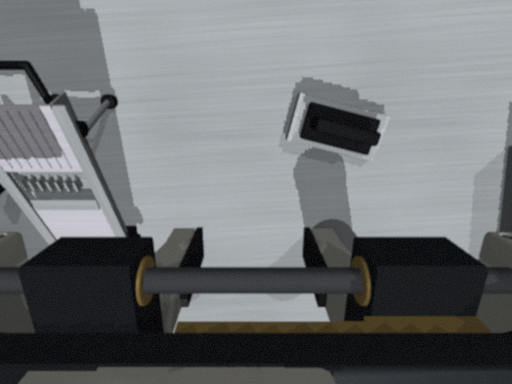

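```bash
python3 - <<'E'
from h import *
w=load("w15.png"); p=onz(w,340,127,.06); print(p)
a=onz(w,308,115,.06)-onz(w,376,139,.06); print(np.degrees(np.arctan2(a[1],a[0]))-90)
y=np.arctan2(a[1],a[0])
goal([p[0]-.045,p[1],.2],[np.cos(y),np.sin(y)])
E
```

```text
[ 0.62400559 -0.30250781  0.06      ]
-21.868916309404668
d now-axes [ 0.0721  0.1077 -0.0044] roll 0.3213 d after-roll axes [ 0.0721  0.1009 -0.0382]
axes cols [[0.0, -0.06, -0.998], [-0.002, -0.998, 0.06], [-1.0, 0.002, -0.0]] tcp [ 0.5811 -0.1946  0.2719]
```

```bash
python3 -m creep '{"jaw":[-1,-1,-1,-1,-1,-1,-1,-1,-1,-1],"translation":[[0,0.02,0],[0,0.03,0],[0.02,0.03,0],[0.02,0.028,-0.004],[0.02,0,0],[0.01,0,0],[0,0,0],[0,0,0],[0,0,0],[0,0,0]],"roll":[0,0,0,0,0.1,0.1,0.1,0,0,0]}' 10
python3 - <<'E'
from h import *
here();cap("wrist","w16.png")
im=cv2.imread("pics/w16.png"); cv2.imwrite("pics/c25.png",np.clip(1.5*cv2.resize(im[80:230,160:350],None,fx=4,fy=4,interpolation=cv2.INTER_CUBIC).astype(float),0,255).astype(np.uint8))
E
```

```text
time_s: 22.5
tcp_pos: [0.5798, -0.2961, 0.202]
eef_rot: [-173.8, 89.9, -14.2]
contact_force: [-0.1, 0.7, -0.6]
gripper_width: 0.0874
t 22.5 tcp [ 0.5798 -0.2961  0.202 ] G bed [  77.2 -340.9  101.9] F [-0.1  0.7 -0.6] w 0.0874 rot err -17.1
```

View pics/w16.png

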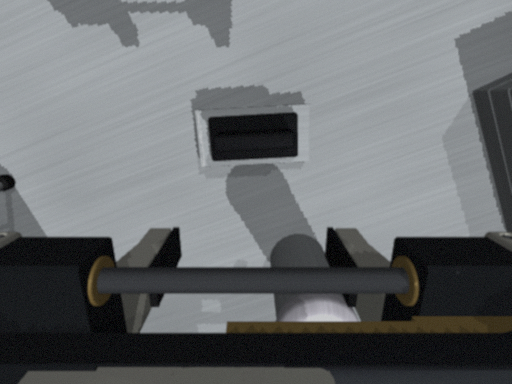

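View pics/c25.png

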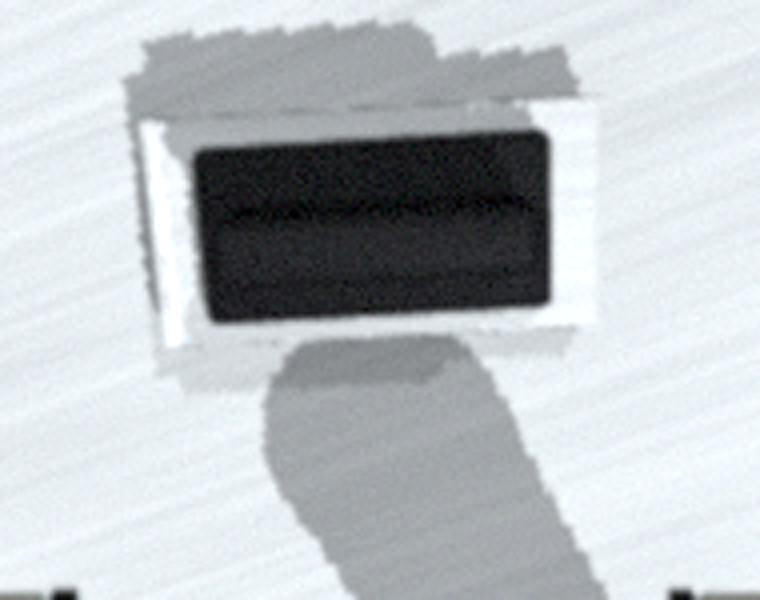

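```bash
python3 - <<'E'
from h import *
im=cv2.imread("pics/w16.png"); g=cv2.resize(im[108:166,200:308],None,fx=7,fy=7,interpolation=cv2.INTER_CUBIC).astype(float)
cv2.imwrite("pics/c26.png",np.clip((g-5)*5,0,255).astype(np.uint8))
E
```

```text
(no output)
```

View pics/c26.png

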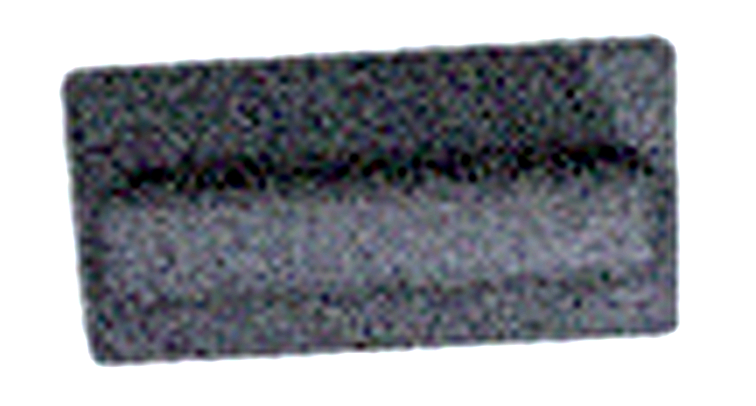

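```bash
python3 - <<'E'
from h import *
w=load("w16.png"); c=lambda u,v:(200+u/7-.4,108+v/7-.4)
print("bar",onz(w,*c(372,237),.066))
for z in (.025,.031,.036): print("block",z,onz(w,*c(378,200),z))
P=lambda q,z:onz(w,*c(*q),z)
for a,b in [((65,72),(672,38)),((97,362),(677,330))]:
    d=P(a,.031)-P(b,.031); print("yaw",np.degrees(np.arctan2(d[1],d[0]))-90,np.linalg.norm(d))
d=P((100,250),.066)-P((645,225),.066); print("bar yaw",np.degrees(np.arctan2(d[1],d[0]))-90,np.linalg.norm(d))
# plate corners
cc=lambda u,v:(160+u/4-.4,80+v/4-.4)
A=[onz(w,*cc(*q),.019) for q in [(140,122),(597,97),(597,328),(165,350)]]
print("plate",np.mean(A,0),[np.linalg.norm(A[i]-A[(i+1)%4]).round(4) for i in range(4)])
s=get_state();print(s["tcp_pos"],s["qd"].round(1))
E
```

```text
bar [ 0.61872049 -0.31112653  0.066     ]
block 0.025 [ 0.61868892 -0.31215063  0.025     ]
block 0.031 [ 0.61937215 -0.31238659  0.031     ]
block 0.036 [ 0.61994152 -0.31258322  0.036     ]
yaw -17.25679039129021 0.09525864642841174
yaw -17.16872450231446 0.0949918772120518
bar yaw -17.74949632261665 0.07843836318894669
plate [ 0.61780844 -0.31130314  0.019     ] [np.float64(0.129), np.float64(0.0661), np.float64(0.1293), np.float64(0.066)]
[ 0.5797123  -0.29603522  0.20192053] [ 0.   0.1 -0.2  0.1  0.  -0.4]
```

```bash
python3 - <<'E'
from h import *
y=np.radians(-17.2)
goal([.6185,-.3115,.10],[-np.sin(y),np.cos(y)])
E
```

```text
d now-axes [ 0.102   0.001  -0.0416] roll -0.0558 d after-roll axes [ 0.102   0.0033 -0.0415]
axes cols [[0.001, -0.349, -0.937], [-0.0, -0.937, 0.349], [-1.0, -0.0, -0.001]] tcp [ 0.5797 -0.296   0.2019]
```

```bash
python3 -m creep '{"jaw":[-1,-1,-1,-1,-1,-1,-1,-1,-1,-1],"translation":[[0,0,0],[0.01,0.0033,-0.0205],[0.02,0,-0.021],[0.03,0,0],[0.025,0,0],[0.015,0,0],[0.002,0,0],[0,0,0],[0,0,0],[0,0,0]],"roll":[-0.0558,0,0,0,0,0,0,0,0,0]}' 10
python3 - <<'E'
from h import *
here();w=cap("wrist","w17.png")
y=np.radians(-17.2); J=np.array([-np.sin(y),np.cos(y),0])
goal([.6185,-.3115,.038],J[:2])
for k in (-.042,.042): print(proj(w,np.array([.6185,-.3115,.066])+k*J), proj(w,np.array([.6185,-.3115,.066])+k*J+.009*np.array([J[1],-J[0],0])))
im=cv2.imread("pics/w17.png"); g=cv2.resize(im[150:330,130:380],None,fx=3.1,fy=3.1,interpolation=cv2.INTER_CUBIC).astype(float)
cv2.imwrite("pics/c27.png",np.clip((g-5)*3,0,255).astype(np.uint8))
E
```

```text
time_s: 23.55
tcp_pos: [0.6189, -0.3118, 0.1009]
eef_rot: [-179.2, 89.9, -16.4]
contact_force: [0.1, 0.2, 0.6]
gripper_width: 0.0878
t 23.55 tcp [ 0.6189 -0.3118  0.1009] G bed [  70.7 -354.4   -6.6] F [0.1 0.2 0.6] w 0.0878 rot err -14.03
d now-axes [ 0.0627 -0.0002  0.0005] roll -0.0018 d after-roll axes [ 0.0627 -0.0002  0.0005]
axes cols [[0.002, -0.297, -0.955], [-0.001, -0.955, 0.297], [-1.0, -0.0, -0.002]] tcp [ 0.6188 -0.3118  0.1007]
[310.09003341 220.08260854] [310.82257151 208.35477713]
[193.13552482 220.25546905] [192.3318883  208.53235361]
```

View pics/c27.png

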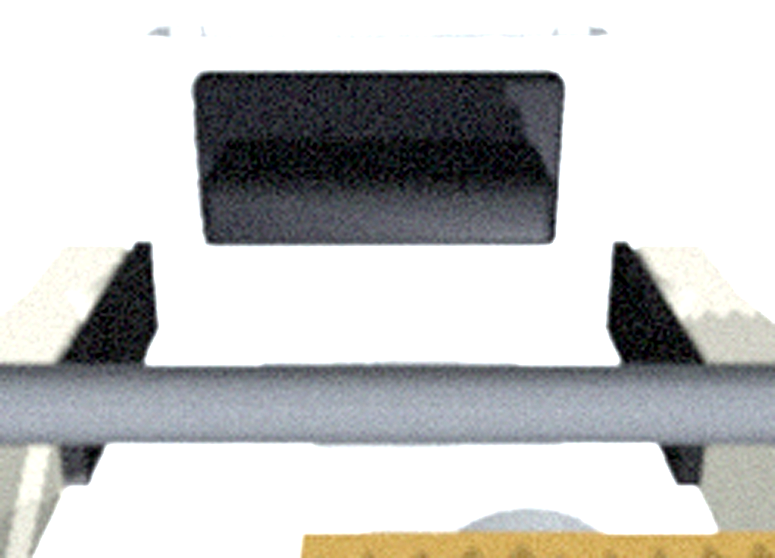

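```bash
python3 -m creep '{"jaw":[-1,-1,-1,-1,-1,-1,-1,-1,1,1],"translation":[[0.01,0.0003,0],[0.015,0,0],[0.015,0,0],[0.01,0,0],[0.008,0,0],[0.004,0,0],[0,0,0],[0,0,0],[0,0,0],[0,0,0]],"roll":[0,0,0,0,0,0,0,0,0,0]}' 40
python3 - <<'E'
from h import *
here();cap("scene","s10.png");w=cap("wrist","w18.png");here()
im=cv2.imread("pics/s10.png"); cv2.imwrite("pics/c28.png",cv2.resize(im[110:210,130:250],None,fx=5,fy=5,interpolation=cv2.INTER_CUBIC))
E
```

```text
time_s: 24.6
tcp_pos: [0.6185, -0.3119, 0.0379]
eef_rot: [-174.8, 89.9, -12.1]
contact_force: [0.3, -0.1, 0.1]
gripper_width: 0.0841
t 24.6 tcp [ 0.6185 -0.3119  0.0379] G bed [  43.7 -354.5  -63.5] F [ 0.3 -0.1  0.1] w 0.0841 rot err -14.04
t 24.7 tcp [ 0.6185 -0.312   0.0379] G bed [  43.7 -354.5  -63.5] F [0.5 0.6 1.6] w 0.0837 rot err -14.04
```

View pics/c28.png

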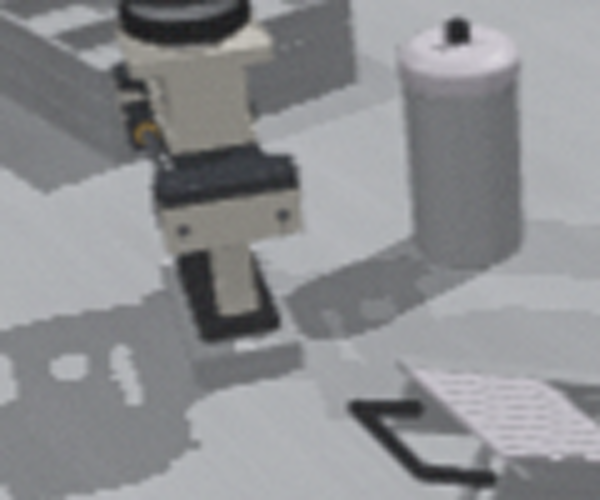

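```bash
python3 - <<'E'
from h import *
ex=np.array([np.cos(BY),np.sin(BY),0]); ez=np.array([0,0,1.])
c=bed([40,1,0]); G0=c-.033*ex+.067*ez; G1=c-.054*ex+.0377*ez
print(c,G0,G1,tobed(G1))
goal(G0-.019*ez,JD)
E
```

```text
[0.60865033 0.04473049 0.11290473] [0.57570406 0.04661286 0.17990473] [0.55473825 0.04781072 0.15060473] [ 6.99208797  1.         56.98918971]
d now-axes [-0.1231 -0.3296  0.1474] roll -0.245 d after-roll axes [-0.1231 -0.3555  0.063 ]
axes cols [[0.001, -0.297, -0.955], [-0.0, -0.955, 0.297], [-1.0, -0.0, -0.001]] tcp [ 0.6185 -0.312   0.0379]
```

```bash
python3 -m creep '{"jaw":[1,1,1,1,1,1,1,1,1,1],"translation":[[-0.01,0,0],[-0.03,0,0],[-0.04,0,0],[-0.045,0,0],[-0.035,0,0],[-0.02,0,0],[0,0,0],[0,-0.03,0.005],[0,-0.045,0.008],[0,-0.045,0.01]],"roll":[0,0,0,-0.06,-0.06,-0.06,-0.065,0,0,0]}' 40
python3 - <<'E'
from h import *
here()
ex=np.array([np.cos(BY),np.sin(BY),0]); ez=np.array([0,0,1.])
c=bed([40,1,0]); G0=c-.033*ex+.067*ez
goal(G0-.019*ez,JD)
E
```

```text
time_s: 25.7
tcp_pos: [0.6011, -0.19, 0.2172]
eef_rot: [-16.2, 90.0, 160.4]
contact_force: [1.0, 0.9, -1.8]
gripper_width: 0.0836
t 25.7 tcp [ 0.6011 -0.19    0.2172] G bed [  97.4 -233.8  109.3] F [ 1.   0.9 -1.8] w 0.0836 rot err -0.11
d now-axes [ 0.0564 -0.2347  0.0392] roll -0.0019 d after-roll axes [ 0.0564 -0.2348  0.0388]
axes cols [[-0.001, -0.059, -0.998], [0.0, -0.998, 0.059], [-1.0, -0.0, 0.001]] tcp [ 0.6011 -0.19    0.2172]
```

```bash
python3 -m creep '{"jaw":[1,1,1,1,1,1,1,1,1,1],"translation":[[0,-0.045,0.008],[0,-0.045,0.008],[0,-0.045,0.008],[0,-0.045,0.008],[0,-0.035,0.006],[0,-0.02,0],[0.015,0,0],[0.02,0,0],[0.01,0,0],[0,0,0]],"roll":[0,0,0,0,0,0,0,0,0,0]}' 40
python3 - <<'E'
from h import *
here();cap("scene","s11.png");w=cap("wrist","w19.png");here()
ex=np.array([np.cos(BY),np.sin(BY),0]); ez=np.array([0,0,1.])
c=bed([40,1,0]); G0=c-.033*ex+.067*ez
goal(G0-.019*ez,JD)
im=cv2.imread("pics/s11.png"); cv2.imwrite("pics/c29.png",cv2.resize(im[110:260,170:330],None,fx=4,fy=4,interpolation=cv2.INTER_CUBIC))
E
```

```text
time_s: 26.7
tcp_pos: [0.5763, 0.0456, 0.1711]
eef_rot: [21.0, 89.8, -162.3]
contact_force: [0.6, 0.7, -2.1]
gripper_width: 0.0837
t 26.7 tcp [0.5763 0.0456 0.1711] G bed [43.3 -0.  83.6] F [ 0.6  0.7 -2.1] w 0.0837 rot err -0.02
t 26.8 tcp [0.5777 0.0457 0.1729] G bed [45.3  0.2 84.7] F [-0.1  0.5 -2.1] w 0.0839 rot err -0.02
d now-axes [ 0.012  -0.0008  0.002 ] roll -0.0003 d after-roll axes [ 0.012  -0.0008  0.002 ]
axes cols [[0.0, -0.057, -0.998], [-0.0, -0.998, 0.057], [-1.0, 0.0, -0.0]] tcp [0.5777 0.0457 0.1729]
```

View pics/c29.png

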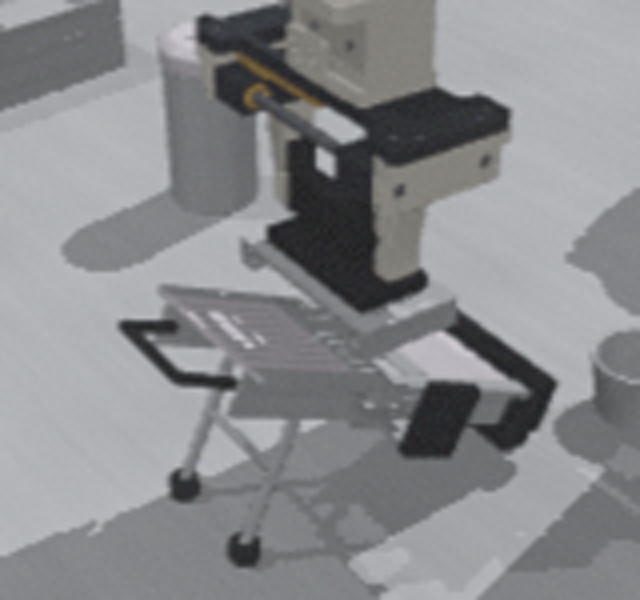

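View pics/w19.png

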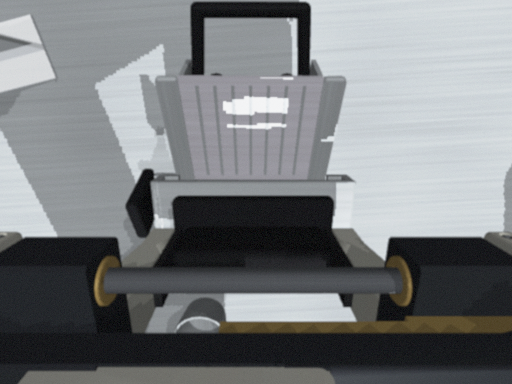

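```bash
python3 - <<'E'
from h import *
w=load("w19.png"); im=cv2.imread("pics/w19.png")
print([proj(w,bed(b)).round(1).tolist() for b in [(110,58,0),(110,-58,0),(40,58,0),(40,-58,0)]])
cv2.imwrite("pics/c30.png",np.clip(1.4*cv2.resize(im[60:200,140:370],None,fx=3.4,fy=3.4,interpolation=cv2.INTER_CUBIC).astype(float),0,255).astype(np.uint8))
E
```

```text
[[155.2, 76.6], [348.3, 76.6], [176.1, 168.4], [327.8, 168.4]]
```

View pics/c30.png

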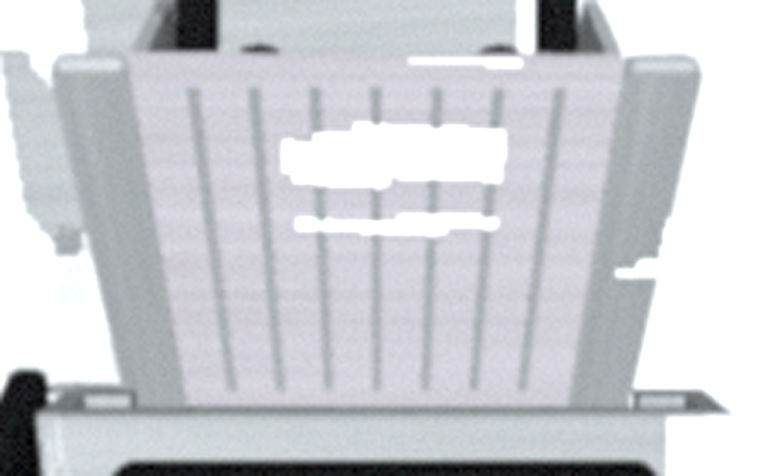

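```bash
python3 -m creep '{"jaw":[1,1,1,1,1,1,1,1,1,1],"translation":[[0.004,-0.0006,0.002],[0.004,0,0],[0.004,0,0],[0.004,0,0],[0.002,0,0],[0,0,0],[0,0,0],[0,0,0],[0,0,0],[0,0,0]],"roll":[0,0,0,0,0,0,0,0,0,0]}' 40
python3 -c "
from h import *
here()"
python3 -m creep '{"jaw":[1,1,1,1,1,1,1,1,1,1],"translation":[[0,0,0],[0.003,0,0],[0.002,0,0],[0.0024,0,0.0026],[0.0024,0,0.0026],[0.0024,0,0.0026],[0.0024,0,0.0026],[0.0024,0,0.0026],[0,0,0],[0,0,0]],"roll":[0,0,0,0,0,0,0,0,0,0]}' 8
python3 - <<'E'
from h import *
here();cap("scene","s12.png");w=cap("wrist","w20.png")
im=cv2.imread("pics/s12.png"); cv2.imwrite("pics/c31.png",cv2.resize(im[130:250,180:330],None,fx=5,fy=5,interpolation=cv2.INTER_CUBIC))
E
```

```text
time_s: 27.8
tcp_pos: [0.5755, 0.0467, 0.1544]
eef_rot: [-157.2, 90.0, 19.6]
contact_force: [-0.5, -0.3, -2.8]
gripper_width: 0.0838
t 27.8 tcp [0.5755 0.0467 0.1544] G bed [35.5  1.1 68.9] F [-0.5 -0.3 -2.8] w 0.0838 rot err -0.01
time_s: 28.8
tcp_pos: [0.562, 0.0474, 0.1368]
eef_rot: [16.1, 89.9, -167.2]
contact_force: [-0.6, -0.0, -2.2]
gripper_width: 0.0835
t 28.8 tcp [0.562  0.0474 0.1368] G bed [15.8  1.  58.6] F [-0.6 -0.  -2.2] w 0.0835 rot err -0.01
```

View pics/c31.png

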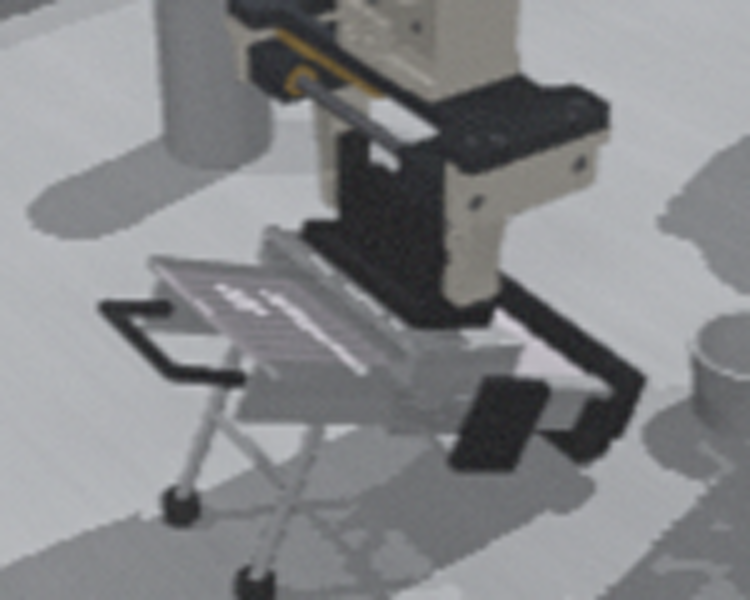

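```bash
python3 -m creep '{"jaw":[1,1,1,1,1,1,1,1,1,1],"translation":[[0.002,0,0.002],[0.002,0,0.002],[0.002,0,0.002],[0.001,0,0],[0.001,0,0],[0.001,0,0],[0.001,0,0],[0,0,0],[0,0,0],[0,0,0]],"roll":[0,0,0,0,0,0,0,0,0,0]}' 8
python3 - <<'E'
from h import *
here();cap("scene","s13.png");w=cap("wrist","w21.png")
im=cv2.imread("pics/s13.png"); cv2.imwrite("pics/c32.png",cv2.resize(im[130:250,180:330],None,fx=5,fy=5,interpolation=cv2.INTER_CUBIC))
E
```

```text
time_s: 29.9
tcp_pos: [0.5572, 0.0478, 0.1292]
eef_rot: [-179.5, 89.9, -2.7]
contact_force: [-2.9, -0.5, 13.0]
gripper_width: 0.084
t 29.9 tcp [0.5572 0.0478 0.1292] G bed [ 8.2  1.1 53.8] F [-2.9 -0.5 13. ] w 0.084 rot err 0.04
```

View pics/c32.png

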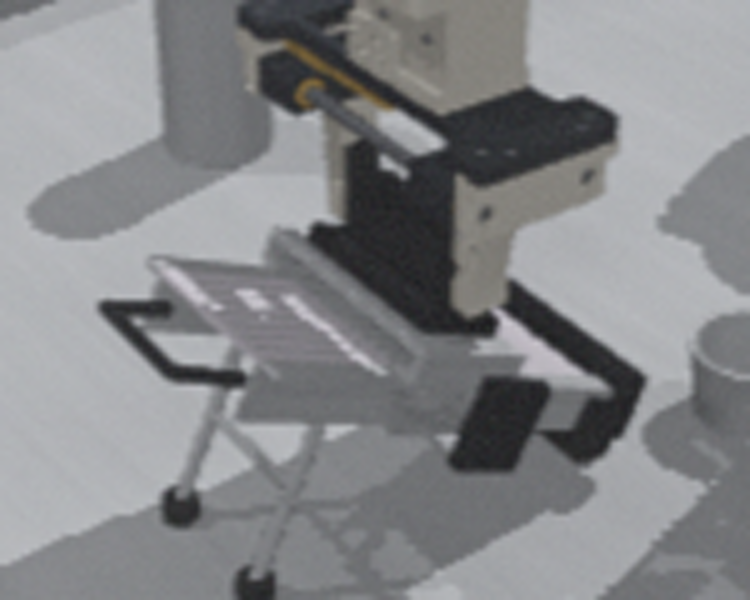

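View pics/w21.png

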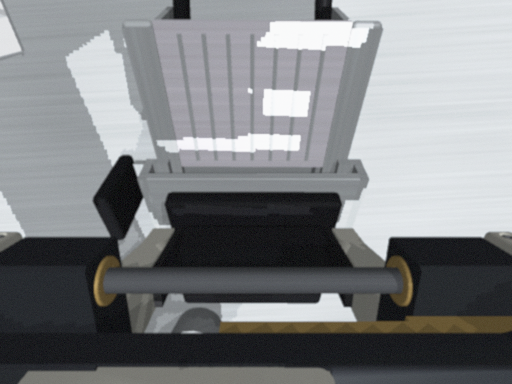

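```bash
python3 -m creep '{"jaw":[1,1,1,1,1,1,1,1,1,1],"translation":[[0.001,0,0],[0.001,0,0],[0,0,0],[0,0,0],[0,0,0],[0,0,0],[0,0,0],[0,0,0],[0,0,0],[0,0,0]],"roll":[0,0,0,0,0,0,0,0,0,0]}' 5
python3 - <<'E'
from h import *
here();w=cap("wrist","w22.png")
s=get_state(); print(s["moment"].round(2))
im=cv2.imread("pics/w22.png"); cv2.imwrite("pics/c33.png",np.clip(2*cv2.resize(im[140:320,110:400],None,fx=2.7,fy=2.7,interpolation=cv2.INTER_CUBIC).astype(float),0,255).astype(np.uint8))
E
```

```text
time_s: 31.0
tcp_pos: [0.5574, 0.0477, 0.1285]
eef_rot: [-178.8, 89.8, -2.0]
contact_force: [-8.4, -0.3, 23.4]
gripper_width: 0.0841
t 31.0 tcp [0.5574 0.0477 0.1285] G bed [ 8.1  1.1 53.1] F [-8.4 -0.3 23.4] w 0.0841 rot err 0.06
[-0.09  2.97 -0.09]
```

View pics/c33.png

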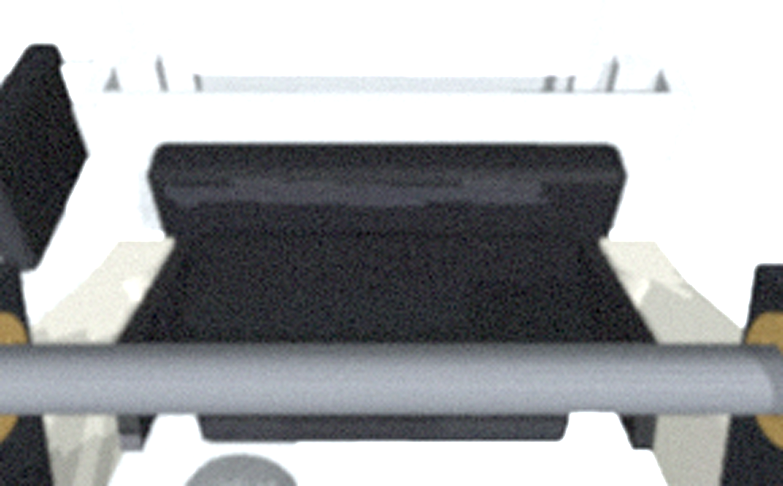

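```bash
python3 -m creep '{"jaw":[1,1,1,1,1,1,1,1,1,1],"translation":[[-0.002,0,0],[0,0,0],[0,0,0],[-0.01,0,0],[-0.02,0,0],[-0.015,0,-0.01],[-0.014,0,-0.03],[-0.014,0,-0.03],[-0.014,0,-0.03],[-0.014,0,-0.03]],"roll":[0,0,0,0,0,0,0,0,0,0]}' 50
python3 - <<'E'
from h import *
here();print(bedstep([10,0,0]),bedstep([0,0,10]))
cap("scene","s14.png")
im=cv2.imread("pics/s14.png"); cv2.imwrite("pics/c34.png",cv2.resize(im[110:250,160:330],None,fx=4.3,fy=4.3,interpolation=cv2.INTER_CUBIC))
E
```

```text
time_s: 32.05
tcp_pos: [0.687, 0.0403, 0.2284]
eef_rot: [1.3, 89.9, 178.0]
contact_force: [0.5, -0.6, -2.4]
gripper_width: 0.0836
t 32.05 tcp [0.687  0.0403 0.2284] G bed [167.9   1.   88.7] F [ 0.5 -0.6 -2.4] w 0.0836 rot err -0.01
[-0.00424 -0.      -0.00906] [-0.00906  0.       0.00424]
```

View pics/c34.png

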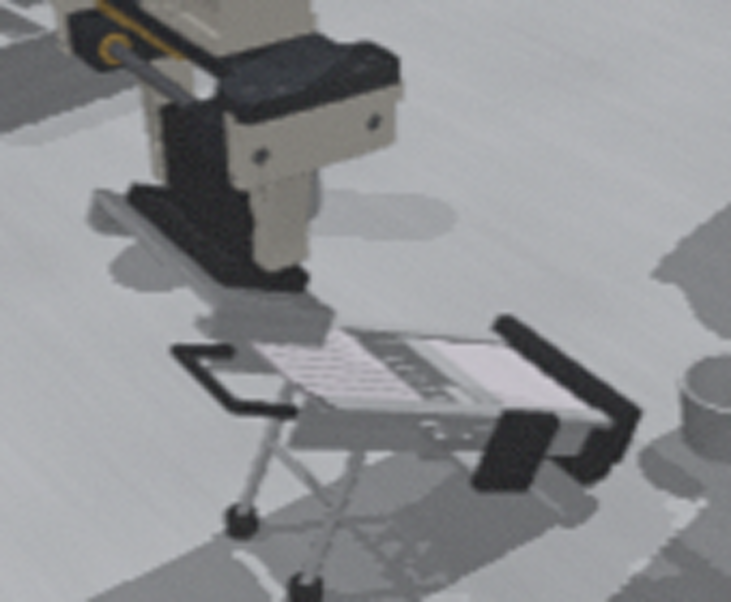

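```bash
python3 - <<'E'
from h import *
s=load("s14.png"); w=cap("wrist","w23.png"); G=get_state()["tcp_pos"]+[0,0,.019]
Z=R.from_euler('z',BY)
for a in (15,20,25):
    Q=Z*R.from_euler('y',-a,degrees=True)
    for n,c,o,k in (("s",s,[160,110],4.3),("w",w,[0,0],1)):
        print(a,n,[((proj(c,G+Q.apply((np.array(b,float)-[0,0,53.1])/1e3))-o)*k).round(0).tolist() for b in [(33,65,19),(-33,65,19),(-33,65,0),(33,65,0),(33,-65,19),(33,-65,0)]])
im=cv2.imread("pics/w23.png"); cv2.imwrite("pics/c35.png",np.clip(1.5*cv2.resize(im[140:320,110:400],None,fx=2.7,fy=2.7,interpolation=cv2.INTER_CUBIC).astype(float),0,255).astype(np.uint8))
im=cv2.imread("pics/s14.png"); cv2.imwrite("pics/c36.png",np.clip(1.5*cv2.resize(im[145:195,170:245],None,fx=9,fy=9,interpolation=cv2.INTER_CUBIC).astype(float),0,255).astype(np.uint8))
E
```

```text
15 s [[215.0, 317.0], [337.0, 306.0], [329.0, 341.0], [209.0, 355.0], [89.0, 202.0], [84.0, 237.0]]
15 w [[140.0, 177.0], [160.0, 259.0], [166.0, 240.0], [150.0, 163.0], [362.0, 177.0], [353.0, 163.0]]
20 s [[211.0, 312.0], [330.0, 311.0], [320.0, 347.0], [201.0, 350.0], [85.0, 197.0], [77.0, 231.0]]
20 w [[138.0, 176.0], [160.0, 253.0], [166.0, 233.0], [147.0, 158.0], [365.0, 176.0], [356.0, 158.0]]
25 s [[207.0, 306.0], [324.0, 317.0], [310.0, 352.0], [194.0, 344.0], [81.0, 191.0], [70.0, 226.0]]
25 w [[135.0, 175.0], [160.0, 247.0], [166.0, 226.0], [144.0, 155.0], [368.0, 175.0], [359.0, 155.0]]
```

View pics/c35.png

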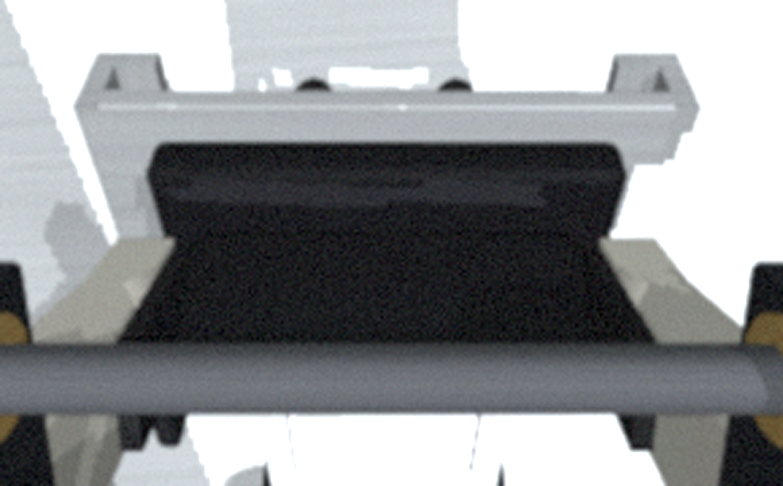

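View pics/c36.png

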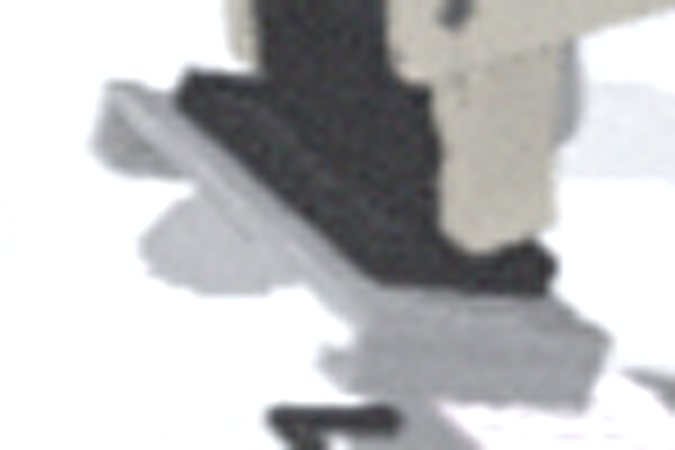

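```bash
python3 -m creep '{"jaw":[1,1,1,1,1,1,1,1,1,1],"translation":[[0.009,0,-0.004],[0.009,0,-0.004],[0.009,0,-0.004],[0.009,0,-0.004],[0.006,0,-0.003],[0,0,0],[0,0,0],[0,0,0],[0,0,0],[0,0,0]],"roll":[0,0,0,0,0,0,0,0,0,0]}' 50
python3 - <<'E'
from h import *
here();cap("scene","s15.png");cap("wrist","w24.png");s=get_state()
G=s["tcp_pos"]+[0,0,.019]; b=tobed(G); print(bedstep(np.array([b[0],.8,41.6])-b))
im=cv2.imread("pics/s15.png"); cv2.imwrite("pics/c37.png",np.clip(1.4*cv2.resize(im[140:220,170:290],None,fx=6.5,fy=6.5,interpolation=cv2.INTER_CUBIC).astype(float),0,255).astype(np.uint8))
E
```

```text
time_s: 33.15
tcp_pos: [0.7053, 0.0394, 0.1868]
eef_rot: [-161.0, 90.0, 15.7]
contact_force: [0.6, 0.5, -1.3]
gripper_width: 0.0836
t 33.15 tcp [0.7053 0.0394 0.1868] G bed [167.    1.1  43.2] F [ 0.6  0.5 -1.3] w 0.0836 rot err -0.0
[ 0.00137  0.00032 -0.00064]
```

View pics/c37.png

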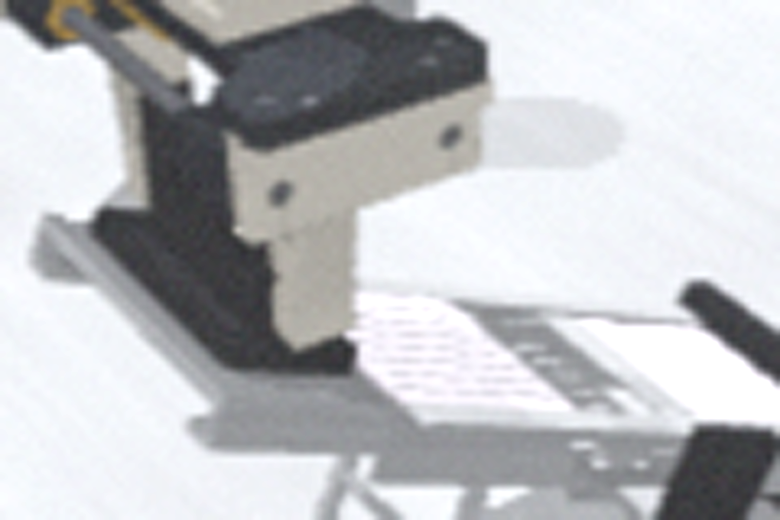

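View pics/w24.png

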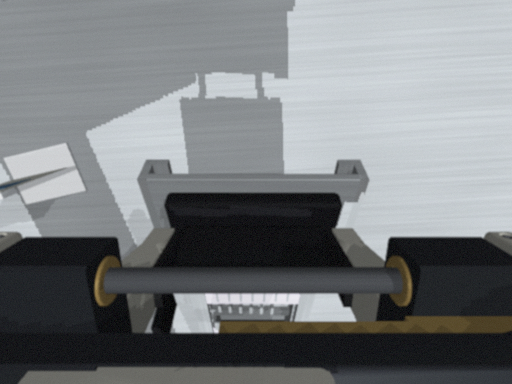

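```bash
python3 -m creep '{"jaw":[1,1,1,1,1,1,1,1,1,1],"translation":[[0.0014,0.0003,-0.0006],[0,0,0],[0.0021,0,0.0045],[0.0021,0,0.0045],[0.0021,0,0.0045],[0.0021,0,0.0045],[0.0021,0,0.0045],[0.0021,0,0.0045],[0.0021,0,0.0045],[0,0,0]],"roll":[0,0,0,0,0,0,0,0,0,0]}' 30
python3 - <<'E'
from h import *
here();cap("scene","s16.png")
im=cv2.imread("pics/s16.png"); cv2.imwrite("pics/c38.png",np.clip(1.4*cv2.resize(im[140:220,170:290],None,fx=6.5,fy=6.5,interpolation=cv2.INTER_CUBIC).astype(float),0,255).astype(np.uint8))
E
```

```text
time_s: 34.25
tcp_pos: [0.6736, 0.0408, 0.1699]
eef_rot: [6.1, 90.0, -177.2]
contact_force: [-0.7, -0.5, -2.0]
gripper_width: 0.0839
t 34.25 tcp [0.6736 0.0408 0.1699] G bed [131.1   0.8  41.4] F [-0.7 -0.5 -2. ] w 0.0839 rot err 0.0
```

View pics/c38.png

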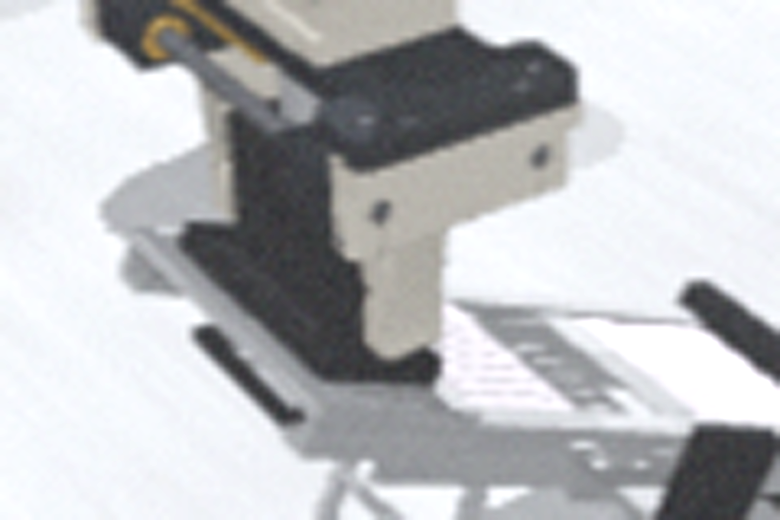

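```bash
python3 -m creep '{"jaw":[1,1,1,1,1,1,1,1,1,1],"translation":[[0.0021,0,0.0045],[0.0021,0,0.0045],[0.0025,0,0.0054],[0.0025,0,0.0054],[0.0025,0,0.0054],[0.0025,0,0.0054],[0.0025,0,0.0054],[0.0025,0,0.0054],[0.0021,0,0.0045],[0,0,0]],"roll":[0,0,0,0,0,0,0,0,0,0]}' 20
python3 - <<'E'
from h import *
here();cap("scene","s17.png")
im=cv2.imread("pics/s17.png"); cv2.imwrite("pics/c39.png",np.clip(1.4*cv2.resize(im[130:240,190:320],None,fx=5.5,fy=5.5,interpolation=cv2.INTER_CUBIC).astype(float),0,255).astype(np.uint8))
E
```

```text
time_s: 35.3
tcp_pos: [0.6278, 0.0434, 0.1486]
eef_rot: [9.4, 90.0, -173.9]
contact_force: [-0.3, -1.3, -2.3]
gripper_width: 0.0842
t 35.3 tcp [0.6278 0.0434 0.1486] G bed [80.5  0.7 41.5] F [-0.3 -1.3 -2.3] w 0.0842 rot err -0.0
```

View pics/c39.png

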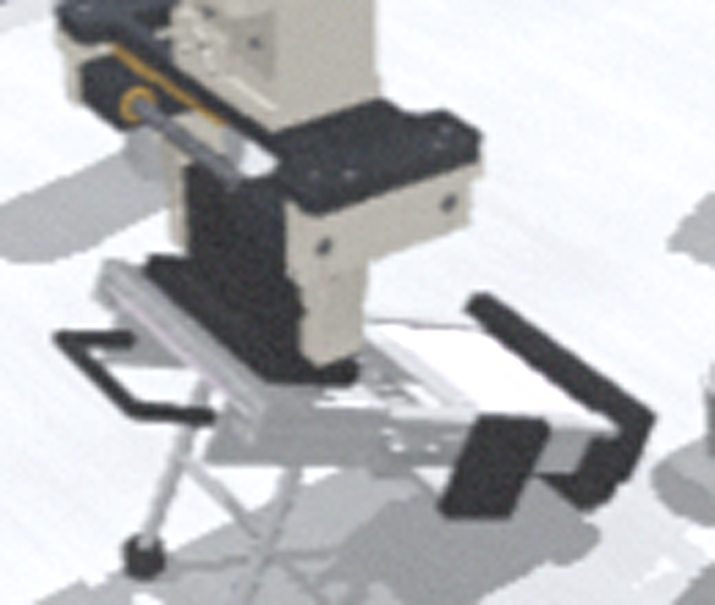

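```bash
python3 -m creep '{"jaw":[1,1,1,1,1,1,1,1,1,1],"translation":[[0.0021,0,0.0045],[0.0042,0,0.0091],[0.0042,0,0.0091],[0.0042,0,0.0091],[0.0042,0,0.0091],[0.0042,0,0.0091],[0.0042,0,0.0091],[0.0042,0,0.0091],[0.0042,0,0.0091],[0.0042,0,0.0091]],"roll":[0,0,0,0,0,0,0,0,0,0]}' 20
python3 -c "
from h import *
here()"
```

```text
time_s: 36.35
tcp_pos: [0.5415, 0.0484, 0.1087]
eef_rot: [-150.9, 90.0, 25.8]
contact_force: [0.1, -0.7, -1.9]
gripper_width: 0.0839
t 36.35 tcp [0.5415 0.0484 0.1087] G bed [-14.7   0.8  41.8] F [ 0.1 -0.7 -1.9] w 0.0839 rot err -0.01
```

```bash
python3 -m creep '{"jaw":[1,1,1,1,1,1,1,1,1,1],"translation":[[0.0034,0,0.0073],[0.0034,0,0.0073],[0.0034,0,0.0073],[0.0034,0,0.0073],[0.0034,0,0.0073],[0.0021,0,0.0045],[0.0021,0,0.0045],[0,0,0],[0,0,0],[0,0,0]],"roll":[0,0,0,0,0,0,0,0,0,0]}' 20
python3 -c "
from h import *
here()"
python3 -m creep '{"jaw":[1,1,1,1,1,1,1,1,1,1],"translation":[[0.00085,0,0.0018],[0.00085,0,0.0018],[0.00085,0,0.0018],[0.00085,0,0.0018],[0.00085,0,0.0018],[0.00085,0,0.0018],[0,0,0],[0,0,0],[0,0,0],[0,0,0]],"roll":[0,0,0,0,0,0,0,0,0,0]}' 20
python3 -c "
from h import *
here()"
```

```text
time_s: 37.35
tcp_pos: [0.4973, 0.051, 0.0879]
eef_rot: [-160.6, 90.0, 16.1]
contact_force: [0.5, -0.7, -2.6]
gripper_width: 0.0839
t 37.35 tcp [0.4973 0.051  0.0879] G bed [-63.6   0.9  41.7] F [ 0.5 -0.7 -2.6] w 0.0839 rot err -0.0
time_s: 38.35
tcp_pos: [0.4892, 0.0519, 0.0843]
eef_rot: [-169.3, 89.7, 7.5]
contact_force: [8.5, -6.5, 2.1]
gripper_width: 0.0839
t 38.35 tcp [0.4892 0.0519 0.0843] G bed [-72.5   1.3  41.8] F [ 8.5 -6.5  2.1] w 0.0839 rot err 0.05
```

```bash
python3 -m creep '{"jaw":[1,1,1,1,1,1,1,1,1,1],"translation":[[0.0013,0,0.0027],[0,0,0],[0,0,0],[0,0,0],[0,0,0],[0,0,0],[0,0,0],[0,0,0],[0,0,0],[0,0,0]],"roll":[0,0,0,0,0,0,0,0,0,0]}' 8
python3 - <<'E'
from h import *
here();cap("scene","s18.png");cap("wrist","w25.png")
im=cv2.imread("pics/s18.png"); cv2.imwrite("pics/c40.png",np.clip(1.4*cv2.resize(im[130:240,190:320],None,fx=5.5,fy=5.5,interpolation=cv2.INTER_CUBIC).astype(float),0,255).astype(np.uint8))
E
```

```text
time_s: 39.35
tcp_pos: [0.4882, 0.0524, 0.0841]
eef_rot: [-170.2, 89.5, 6.6]
contact_force: [9.2, -6.1, 7.3]
gripper_width: 0.084
t 39.35 tcp [0.4882 0.0524 0.0841] G bed [-73.5   1.8  42.1] F [ 9.2 -6.1  7.3] w 0.084 rot err 0.15
```

View pics/c40.png

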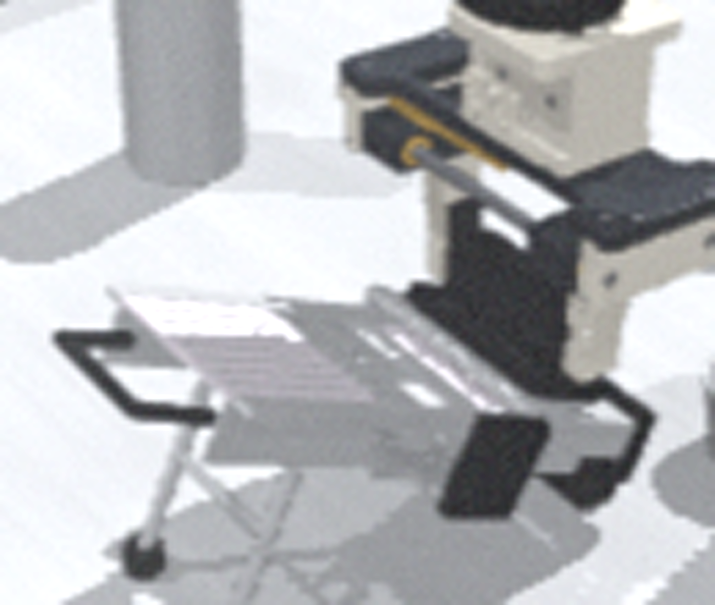

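View pics/w25.png

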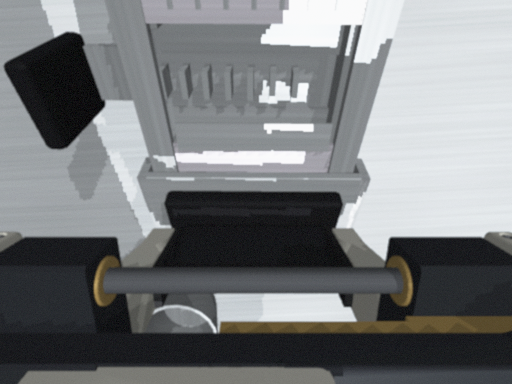

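```bash
python3 - <<'E'
from h import *
w=load("w25.png"); im=cv2.imread("pics/w25.png")
cv2.imwrite("pics/c41.png",np.clip(1.6*cv2.resize(im[140:240,125:385],None,fx=3,fy=3,interpolation=cv2.INTER_CUBIC).astype(float),0,255).astype(np.uint8))
for x in (-38,-41,-44,-47): print(x,[proj(w,bed(b)).round(1).tolist() for b in [(x,65,6),(x,-65,6),(x,65,-13)]])
E
```

```text
-38 [[137.1, 165.0], [373.2, 165.7], [146.5, 145.8]]
-41 [[138.5, 169.3], [371.7, 170.0], [147.7, 150.0]]
-44 [[139.9, 173.5], [370.2, 174.2], [148.9, 154.1]]
-47 [[141.3, 177.6], [368.8, 178.3], [150.1, 158.1]]
```

View pics/c41.png

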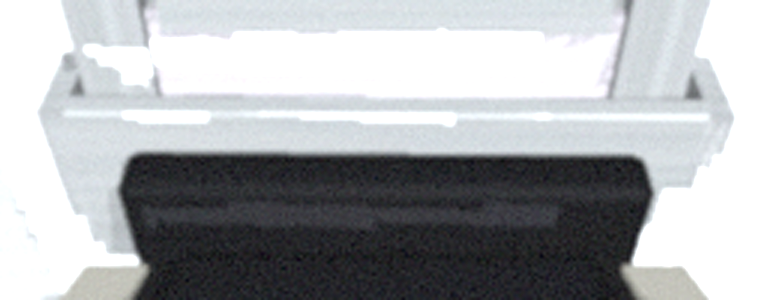

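```bash
python3 -m creep '{"jaw":[-1,-1,-1,-1,-1,-1,-1,-1,-1,-1],"translation":[[0,0,0],[0,0,0],[0,0,0],[0,0,0],[-0.003,0,0],[-0.005,0,0],[-0.01,0,0],[-0.015,0,0],[-0.02,0,0],[-0.03,0,0]],"roll":[0,0,0,0,0,0,0,0,0,0]}' 8
python3 - <<'E'
from h import *
here();cap("wrist","w26.png");cap("scene","s19.png")
im=cv2.imread("pics/s19.png"); cv2.imwrite("pics/c42.png",np.clip(1.4*cv2.resize(im[130:240,190:320],None,fx=5.5,fy=5.5,interpolation=cv2.INTER_CUBIC).astype(float),0,255).astype(np.uint8))
E
```

```text
time_s: 40.45
tcp_pos: [0.4825, 0.0513, 0.1649]
eef_rot: [25.2, 89.9, -158.0]
contact_force: [-0.2, 0.2, 0.5]
gripper_width: 0.0876
t 40.45 tcp [0.4825 0.0513 0.1649] G bed [-44.4   0.4 117.7] F [-0.2  0.2  0.5] w 0.0876 rot err -0.02
```

View pics/c42.png

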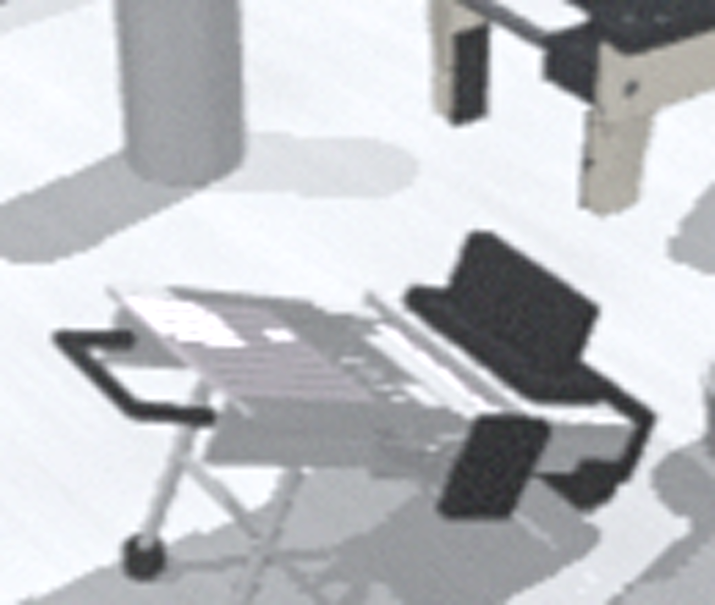

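View pics/w26.png

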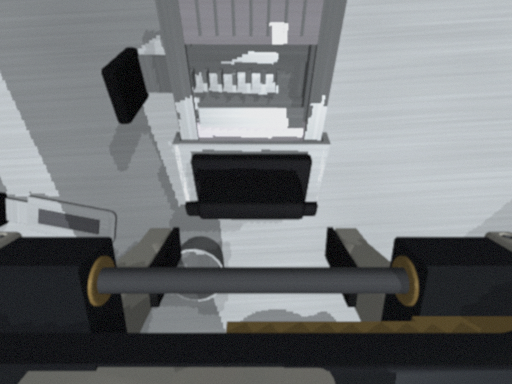

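```bash
python3 - <<'E'
from h import *
ex=np.array([np.cos(BY),np.sin(BY),0])
t=bed([-68,0.8,36])+.0095*ex; print(t)
pre=t+BQ.apply([.018,0,0]); print(pre)
goal(pre,JD); print(bedstep([-10,0,0]))
E
```

```text
[0.50521209 0.05044004 0.09988904]
[0.52149907 0.04950949 0.10749617]
d now-axes [ 0.0618  0.0012 -0.0354] roll 0.0008 d after-roll axes [ 0.0618  0.0011 -0.0354]
axes cols [[0.007, -0.056, -0.998], [0.002, -0.998, 0.056], [-1.0, -0.003, -0.007]] tcp [0.4858 0.0525 0.169 ]
[0.00416 0.      0.00909]
```

```bash
python3 -m creep '{"jaw":[1,1,1,1,1,1,1,1,1,1],"translation":[[0,0.001,-0.015],[0,0,-0.02],[0,0,0],[0,0,0],[0.01,0,0],[0.02,0,0],[0.02,0,0],[0.01,0,0],[0,0,0],[0,0,0]],"roll":[0,0,0,0,0,0,0,0,0,0]}' 20
python3 - <<'E'
from h import *
here(); ex=np.array([np.cos(BY),np.sin(BY),0])
goal(bed([-68,0.8,36])+.0095*ex,JD)
E
```

```text
time_s: 41.55
tcp_pos: [0.5184, 0.0487, 0.1046]
eef_rot: [90.7, 90.0, -92.6]
contact_force: [-0.0, -0.3, 0.6]
gripper_width: 0.013
t 41.55 tcp [0.5184 0.0487 0.1046] G bed [-37.4  -0.2  47.9] F [-0.  -0.3  0.6] w 0.013 rot err 0.02
d now-axes [ 0.0047 -0.001   0.0132] roll 0.0003 d after-roll axes [ 0.0047 -0.001   0.0132]
axes cols [[-0.0, -0.057, -0.998], [-0.0, -0.998, 0.057], [-1.0, 0.0, -0.0]] tcp [0.5184 0.0487 0.1046]
```

Push down the slope until it meets firm resistance.

```bash
python3 -m creep '{"jaw":[1,1,1,1,1,1,1,1,1,1],"translation":[[0.0014,-0.001,0.003],[0.0014,0,0.003],[0.0014,0,0.003],[0.0008,0,0.0018],[0.0008,0,0.0018],[0.0008,0,0.0018],[0.0008,0,0.0018],[0,0,0],[0,0,0],[0,0,0]],"roll":[0,0,0,0,0,0,0,0,0,0]}' 20
python3 - <<'E'
from h import *
here(); ex=np.array([np.cos(BY),np.sin(BY),0]); print(tobed(get_state()["tcp_pos"]-.0095*ex))
cap("wrist","w27.png")
E
```

```text
time_s: 42.55
tcp_pos: [0.5051, 0.0508, 0.0989]
eef_rot: [-173.3, 89.7, 3.5]
contact_force: [5.6, -5.0, 8.2]
gripper_width: 0.0007
t 42.55 tcp [0.5051 0.0508 0.0989] G bed [-51.9   1.2  48.4] F [ 5.6 -5.   8.2] w 0.0007 rot err 0.07
[-68.54030914   1.15131017  35.17456993]
```

View pics/w27.png

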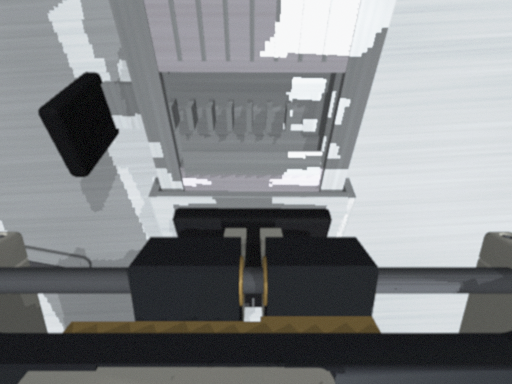

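```bash
python3 -m creep '{"jaw":[1,1,1,1,1,1,1,1,1,1],"translation":[[-0.002,0,-0.004],[-0.004,0,-0.008],[-0.01,0,-0.003],[-0.03,0,0],[-0.04,0,0],[-0.045,0,0],[-0.04,0,0],[-0.02,-0.02,0],[0,-0.03,0],[0,-0.01,0]],"roll":[0,0,0,0,0,0,0,0,0,0]}' 20
python3 - <<'E'
from h import *
here();cap("wrist","w28.png");cap("scene","s20.png");cap("top","t20.png")
im=cv2.imread("pics/s20.png"); cv2.imwrite("pics/c43.png",np.clip(1.4*cv2.resize(im[140:240,190:320],None,fx=6,fy=6,interpolation=cv2.INTER_CUBIC).astype(float),0,255).astype(np.uint8))
E
```

```text
time_s: 43.6
tcp_pos: [0.5208, 0.1114, 0.2891]
eef_rot: [-127.1, 89.9, 49.6]
contact_force: [-0.4, -0.6, -0.4]
gripper_width: 0.0005
t 43.6 tcp [0.5208 0.1114 0.2891] G bed [ 39.6  62.5 215.6] F [-0.4 -0.6 -0.4] w 0.0005 rot err 0.03
```

View pics/w28.png

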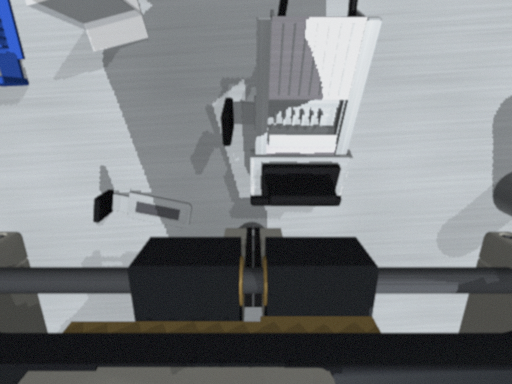

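View pics/c43.png

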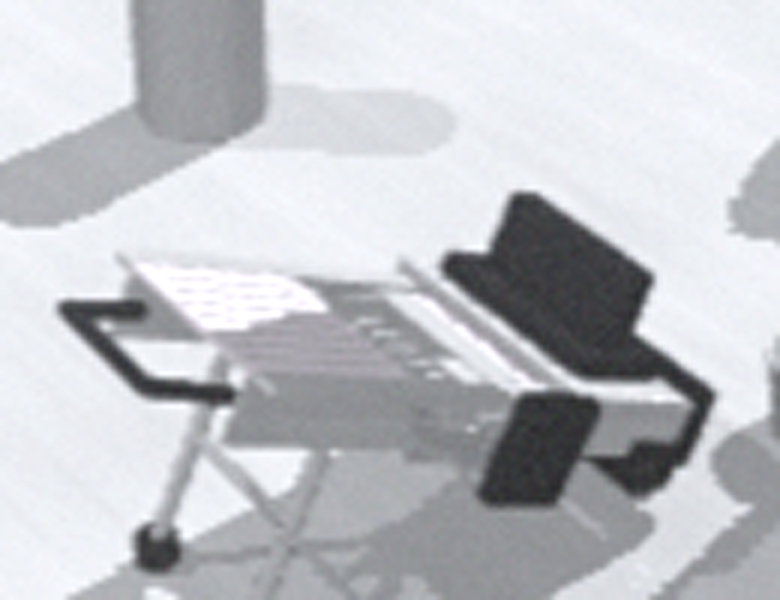

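```bash
python3 - <<'E'
from h import *
s=load("s20.png"); w=load("w28.png"); t=load("t20.png")
im=cv2.imread("pics/w28.png"); cv2.imwrite("pics/c44.png",np.clip(1.5*cv2.resize(im[85:215,200:380],None,fx=4.3,fy=4.3,interpolation=cv2.INTER_CUBIC).astype(float),0,255).astype(np.uint8))
q=lambda c,b,o,k:((proj(c,bed(b))-o)*k).round(0).tolist()
for y in (90.6,94):
  print(y,"scene outer face",[q(s,b,[190,140],6) for b in [(20,y+5,21),(-20,y+5,21),(-20,y+5,-27),(20,y+5,-27)]])
  print(y,"wrist top",[q(w,b,[200,85],4.3) for b in [(20,y-5,21),(20,y+5,21),(-20,y+5,21),(-20,y-5,21),(-20,y-5,-27),(20,y-5,-27)]])
print("rail edge",[q(w,(x,58,0),[200,85],4.3) for x in (20,-20)])
print("carriage top edge x=-44",[q(w,(-44,y,6),[200,85],4.3) for y in (65,-65)],"bar top x -68/-86",[q(w,(x,y,53),[200,85],4.3) for x in (-68,-86) for y in (42,-42)])
E
```

```text
90.6 scene outer face [[533.0, 400.0], [606.0, 403.0], [559.0, 511.0], [486.0, 511.0]]
90.6 wrist top [[134.0, 134.0], [94.0, 134.0], [104.0, 268.0], [141.0, 268.0], [149.0, 178.0], [143.0, 51.0]]
94 scene outer face [[539.0, 405.0], [612.0, 408.0], [565.0, 515.0], [492.0, 516.0]]
94 wrist top [[120.0, 134.0], [80.0, 134.0], [92.0, 268.0], [129.0, 268.0], [138.0, 178.0], [131.0, 51.0]]
rail edge [[243.0, 96.0], [242.0, 226.0]]
carriage top edge x=-44 [[217.0, 308.0], [659.0, 308.0]] bar top x -68/-86 [[299.0, 477.0], [599.0, 477.0], [296.0, 522.0], [587.0, 522.0]]
```

View pics/c44.png

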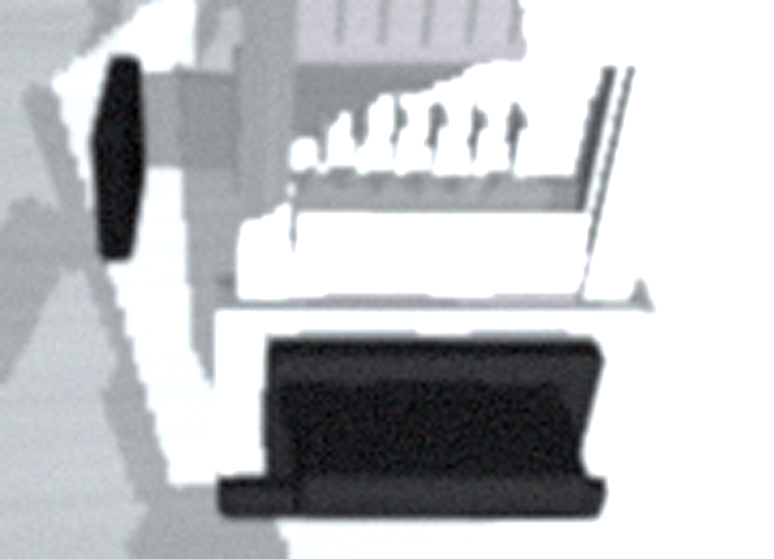

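View pics/t20.png

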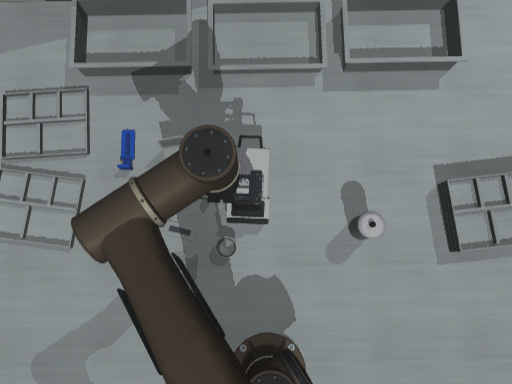

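```bash
python3 - <<'E'
from plant import *
print(get_state()["contact_force"]); print(close_job())
E
```

```text
[ 0.26963852 -0.35734067 -0.20912131]
the job is handed in; nothing more can be done
None
```

The slicer is set up for julienne and the job is handed in at about 44 s of the 69 s allowed. No verdict was reported.

**Toothed insert:** I gripped it by the tab and tilted it to 25° by pressing it flat on the rail tops. It ran freely into the slot until it hit the end wall firmly, at about 18 N. The first press left it at only about 14° and slipped in the grip, so I pressed it again.

**Carriage:** I tilted it the same way and threaded it onto the open upper end with no measurable resistance. It slid down to the stop, and after releasing it I pushed it again with closed fingers.

**Last checks:**
- **Insert:** in the wrist image the tab sits where y of about 90.6 mm predicts, against 90 mm for home. The scene camera showed the tab about 1–2 pixels off its predicted place, which is within calibration.
- **Carriage:** its upper edge sits where -44 mm predicts, which is home. The closing push met firm resistance at -68.5 mm on the bar's upper face, against -68 mm expected. While it was still gripped, the image had put that edge at about -47.5 mm; that reading disagreed but was not repeated after release.
- **Bystanders:** the canister and cup look unmoved in the final top view. The plain insert and sign stand were only partly in view (wrist and top cameras) and I did not re-measure them, but the arm never went near them.
- **Robot:** it ended clear of everything, with no contact force.

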